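# Tip a sunken canister out of its dock and file it lock end out

### The job

Press down the orange lock end of the flat clear canister that lies flush in the wooden dock, so that its other end tips up and stays up, then lift it out by the raised end and lay it flat on the cork mat and let go. Take it up again by its orange lock end and slide it into the empty bay, the one with the green liner, under the clear bridge of the rack: plain end in, orange end sticking out, fully home against the back stop, then let go. Leave the other canisters, the molcajete, the timer and the spoon where they are.

Things in the scene. Friction and masses are not known exactly. Their poses are not given: they have to be found in the camera images.
- can_center (a point): centre (half-way up) of the flat clear canister to be moved: a closed rigid box 150 mm long (x), 60 wide (y), 28 high (z), about 0.13 to 0.25 kg, brown sticks inside, white snap lid on top, orange lock end at its -x end (the last 33 mm). +x points to the plain white end, z up through the lid
- can_lock (a point): point on the top face of the same canister at its orange lock end, 60 mm from its centre towards -x; axes as the canister
- dock_rim (a point): centre of the recess, at rim height (70 mm above the table), of the fixed wooden tip-up dock: 188 x 89 mm outside, recess 164 (x) x 65 mm, walls 12 mm. The canister starts in it, top flush with the rim, orange end at the dock's -x end, plain end at +x, 2.5 mm free at each long side: no room for fingers
- dock: the dock again; origin at the centre of its underside on the table. In it the canister lies loose on a rocker plate that pivots on the cross (y) axis through the recess's middle, 14 mm below the rim. Pressing the orange end down raises the plain end above the rim; the canister may then slide 2 mm down to a 4 mm lip at the low end
- cradle (a joint): tilt of the dock's rocker plate: 0 level (canister flush), at most 0.42 rad fully tipped: plain end up about 30 mm, orange end down as much; its top face 55 mm from the middle is then about 24 mm below the rim. Friction of about 0.22 N m (4 N at 55 mm) holds it wherever it is left
- mat: fixed cork mat 200 x 120 mm (x, y), 4 mm thick; origin at the centre of its underside on the table
- bay_home (a point): on the floor of the empty, green-lined bay (20 mm above the table), straight below the centre of a canister that is fully home. x points into the bay (the canister's x must point the same way), y across. The floor runs from x = -30 mm (a step down to the table) to the back stop, 30 mm high, at x = +75 mm; the liner is paper-thin
- rack: the fixed rack, 113 x 312 mm, 71 high, origin under its middle, x into the bays: three bays 104 mm apart, any one of them the empty one. From bay x = -5 mm inwards (axes of bay_home) side blocks leave each bay 72 mm wide, and a clear bridge roofs it 45 to 51 mm above the bay floor. 70 mm of a canister that is home stick out in front of bridge and blocks
- blue_a_center (a point): centre (half-way up) of a canister of the same size with a blue lock end, standing home in another bay of the rack and sticking out 70 mm; leave it
- blue_b_center (a point): centre (half-way up) of the second blue-locked canister, likewise home in its bay; leave it
- molcajete: cast aluminium mortar bowl on three feet, 132 mm across, 85 high, with a pestle standing in it to 112 mm; origin at the centre of its underside; leave it
- timer: round steel egg timer 70 mm across, 62 mm high, with dial on top; origin at the centre of its underside; leave it
- spoon: beech spoon 240 mm long lying along its x, bowl at +x, up to 20 mm high; leave it
- tall_a: tall clear canister with white lid, 90 x 90 x 160 mm, behind the dock; origin at the centre of its underside; leave it
- tall_b: tall clear canister with white lid, 90 x 90 x 160 mm, left of the rack; origin at the centre of its underside; leave it
Mind the look-alikes: they are no part of the job. What is shaped like the part that bears can_center but pink is not meant.

How it is judged:
On the way, in this order (a step that is already met when the one before it is completed fails the run):
1. the rocker is pressed down at the orange end, so that the canister's plain end is tipped up (more than 0.25 rad) (value of joint cradle above 0.25 rad and z of can_center in the frame of dock_rim below 0 m), for 0.2 s.
2. the canister lies flat on the cork mat (its centre within 60 x 40 mm of the mat's), let go and at rest (x of can_center in the frame of mat between -0.06 and 0.06 m and y of can_center in the frame of mat between -0.04 and 0.04 m and z of can_center in the frame of mat below 0.022 m and angle between can_center's own z axis and vertical below 0.08 rad and contact force between the fingers and can below 0.1 N and linear speed of can below 0.02 m/s), for 0.3 s.
3. the canister is lifted again, gripped on its orange half (height (world z) of can_center above 0.03 m and x of the grasp point in the frame of can_center below -0.01 m and contact force between the fingers and can above 1 N), for 0.1 s.
At the end, for the whole second after the job is handed in: the canister lies level (within 0.08 rad), lid up, on the floor of the green-lined bay, within 12 mm of the back stop and of the bay's middle line, its orange end sticking out in front, let go and at rest (x of can_center in the frame of bay_home between -0.012 and 0.006 m and y of can_center in the frame of bay_home between -0.012 and 0.012 m and z of can_center in the frame of bay_home between 0.009 and 0.019 m and angle between can_center's own z axis and vertical below 0.08 rad and x of can_lock in the frame of bay_home below -0.05 m and contact force between the fingers and can below 0.1 N and linear speed of can below 0.01 m/s); the robot touches nothing.
It fails at once if a blue-locked canister is shifted by more than 12 mm (distance of any of blue_a_center, blue_b_center from where it was at the start of the episode above 0.012 m).
It fails at once if the molcajete, timer, spoon or a tall canister is shifted by more than 20 mm (distance of any of molcajete, timer, spoon, tall_a, tall_b from where it was at the start of the episode above 0.02 m).
It also fails if it takes over 61 s, if anything falls off the work surface, if the arm or the gripper's body presses on something with over 40 N, if the wrist force passes 120 N, or if a joint passes its speed limit or range.

### The arm

A 6-joint arm with a two-finger parallel gripper is mounted at the origin on the work surface. World frame = base frame: x ahead of the robot, y to its left, z up, the work surface at z = 0. Lengths are in m, angles in rad, forces in N, time in s.
With the tool pointing down it reaches from about 0.25 to 0.725 m from the base axis. Payload 4 kg.
Tool frame: the origin (TCP) lies midway between the tips of the shut fingers; the grasp point (between the pads) lies pinch_z behind it (pinch_z is the distance from the TCP to the grasp point, in m); z points along the fingers, y is the direction in which the jaws open and shut (so a half turn about z gives the same grasp; the last joint's range is limited). The gripper opens to 85 mm and grips with 20 to 120 N. Pads are 22 mm wide; open, the fingers measure 114 mm over their backs; the gripper's body (76 mm by 85 mm) begins 54 mm behind the grasp point. The pads swing forward as they close: fully open they stand 13 mm farther back than shut.
Start: joints at [0, 0.241, 0.005, 1.335, 0, 1.571], TCP at [0.5, -0, 0.231] pointing down, gripper open.
Joint ranges: [-2.72, 2.72], [-1.05, 1.87], [-1.09, 1.28], [-1.99, 2.15], [-1.42, 1.44], [-3.14, 3.14]. Speed limits (rad/s): [2.79, 2.79, 3.14, 3.14, 3.14, 3.14].

### API

Orientations are given as a unit quaternion [x, y, z, w].
In Python, from workcell import * gives the robot as it stands.
- The arm moves only by the tool move_arm, never from a script. Its argument "motion" is a list of rows, each a list of 3 entries, a list of its own where there are three numbers: the finger opening in mm, from 0 to 85.4, then the shift along the tool's x, y, z in units of 50 mm (1.0 is 50 mm), then the turn about the tool's z in units of 6 degrees (1.0 is 6 degrees). In form: [[claw, [dx, dy, dz], roll], ...]. A call has exactly 10 rows; each row is the pose to reach, as a shift and turn from the pose commanded when the call began, along the tool's axes at that moment; what a row does not reach only later rows make up. A row lasts 1/10 s, in which the tool goes at most 50 mm and 8.59 degrees, less where a joint would pass 70% of its speed; a pose out of reach is approached as far as the arm can. A call with a gripper value outside its range is refused whole. The fingers move at their own pace and stop on an object; the grip force is fixed at half the most. Time passes only in rows, so rows that repeat a pose let the fingers close, or fill a call up. It gives the time, the measured TCP pose, the force and the opening at its end, in the units of the state.
- get_obs(): the state, without advancing time (a new reading comes with each control period).
- camera(name): name is "scene" or "side" or "wrist"; returns a dict with "color" (400x640x3 uint8, red, green, blue), "fx", "fy", "cx", "cy" (pixels), "rvec" (rotation vector, rad) and "tvec" (3), from world to camera coordinates, as OpenCV has them; the wrist camera has in their place "mount" (4x4, takes a point from camera to tool coordinates, whose origin is the TCP and whose axes are the flange's). Camera axes: x right, y down, z forward; pixel columns grow to the right and rows downward; lengths in m; the calibration is good to about 2 mm. The wrist camera is an equidistant fisheye: a pixel r from the principal point sees the ray r / f radians off the axis. A picture is of the moment at which its call begins: read the wrist's pose just before it. There is no depth.
- job_done(): hands the job in, once; it reports no verdict.
The state is a dict: "clock": time; "joint_pos": joint angles; "joint_vel": joint speeds; "tau": joint torques, N m; "eef_pos": TCP position; "tool_rot": TCP orientation; "ft_force": force on the tool from outside, world axes, zero at the start; "ft_torque": the same for the moment, N m; "grip_width": finger opening in m.
Only numpy, scipy, OpenCV 4.12 (cv2) and the standard library are available. Lean on these libraries where they do the work, as an engineer would, in place of code of your own. Each camera call takes 0.05 s, during which the arm holds its last target.

## Working session

There is one attempt and no reset: what is moved stays moved. The work goes in short steps, Python scripts to look and compute and a tool call to move; the robot and the scene stay as the last step left them, time stands still between calls to the robot, and variables do not carry over. Pictures are saved under pics/ and viewed, and the job is handed in when it is done.

Besides the shell and the picture viewer there is one more tool, called after "Request:" by a JSON object that holds its "op" and its "data", one argument or row to a line. move_arm: Moves the arm, as the interface text tells. Its arguments: {"type":"object","properties":{"motion":{"type":"array","items":{"type":"array"}}},"required":["motion"]}

```bash
mkdir -p pics; ls
python3 - <<'E'
from workcell import *
import cv2
o=get_obs()
for k in o: print(k,o[k])
for n in ["scene","side","wrist"]:
    c=camera(n); cv2.imwrite(f"pics/{n}0.png",c["color"][:,:,::-1])
    print(n,{k:v for k,v in c.items() if k!="color"})
E
```

```text
pics
clock 0.0
joint_pos [ 3.35680730e-05  2.41421848e-01  3.71788481e-03  1.33519228e+00
 -3.04442023e-06  1.57080860e+00]
joint_vel [-0.0003977   0.00096164 -0.00118203  0.001337    0.00117689  0.00034503]
tau [ 5.50268451e-04 -3.72315860e+01  2.52406776e+01  1.67737965e-02
  2.29149265e-05  1.14679995e-05]
eef_pos [4.99367487e-01 1.58388227e-05 2.30406105e-01]
tool_rot [ 0.70709886  0.70711392 -0.00074353 -0.00074134]
ft_force [-0.25538871  0.5477596   0.10095032]
ft_torque [ 0.03289956  0.01906627 -0.01163666]
grip_width 0.0857861109610248
scene {'fx': 441.07201952400777, 'fy': 441.07201952400777, 'cx': 317.8483182271038, 'cy': 206.11880659984493, 'rvec': array([ 1.9155258 ,  1.22026161, -0.63064671]), 'tvec': array([-0.28876198, -0.19856433,  1.67652866])}
side {'fx': 520.7476466213534, 'fy': 520.7476466213534, 'cx': 311.33067175379153, 'cy': 199.17244355581076, 'rvec': array([ 2.12815835, -0.6307657 ,  0.31082067]), 'tvec': array([-0.41713617,  0.26353516,  1.24485389])}
wrist {'fx': 309.70691628693146, 'fy': 309.70691628693146, 'cx': 313.1067446146244, 'cy': 204.1102324011605, 'mount': array([[ 9.22184629e-04, -9.53340970e-01, -3.01894261e-01,
         7.63968520e-02],
       [ 9.99999477e-01,  1.01237854e-03, -1.42294154e-04,
         9.92834779e-04],
       [ 4.41286117e-04, -3.01893972e-01,  9.53341405e-01,
        -1.42938675e-01],
       [ 0.00000000e+00,  0.00000000e+00,  0.00000000e+00,
         1.00000000e+00]])}
```

View pics/scene0.png

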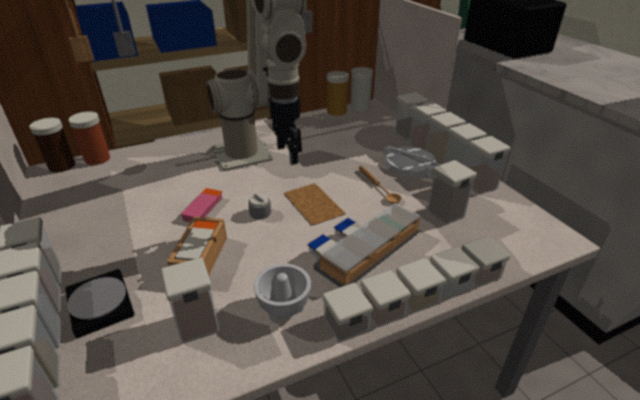

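View pics/side0.png

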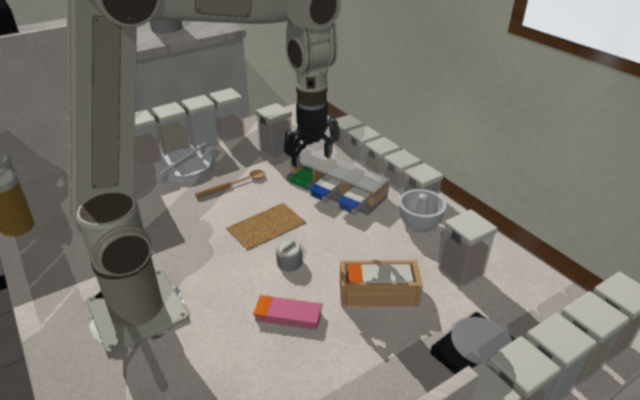

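View pics/wrist0.png

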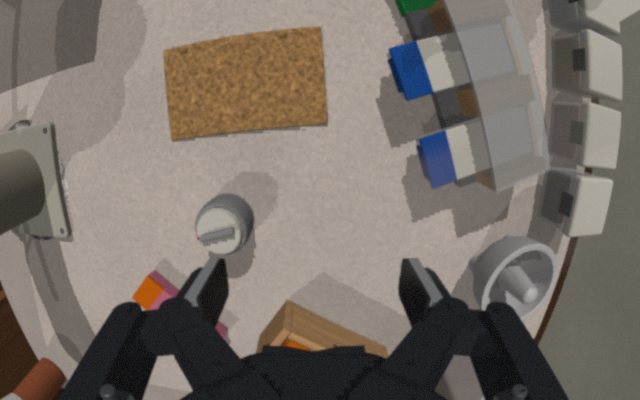

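Run:
```python
import workcell
print([n for n in dir(workcell) if not n.startswith('_')])
try: print(workcell.pinch_z)
except Exception as e: print(e)
```

```text
['Unreachable', 'camera', 'get_obs', 'job_done', 'pinch_z']
0.0187
```

```bash
cat > h.py <<'E'
import numpy as np, cv2
from scipy.spatial.transform import Rotation as Rn
def ray(c,uv,obs=None):
    u,v=uv
    if 'mount' in c:
        a=np.array([(u-c['cx'])/c['fx'],(v-c['cy'])/c['fy']]); r=np.linalg.norm(a)
        d=np.r_[np.sin(r)*a/max(r,1e-9),np.cos(r)]
        T=np.eye(4);T[:3,:3]=Rn.from_quat(obs['tool_rot']).as_matrix();T[:3,3]=obs['eef_pos'];T=T@c['mount']
        return T[:3,3],T[:3,:3]@d
    R=cv2.Rodrigues(np.array(c['rvec']))[0]; d=np.array([(u-c['cx'])/c['fx'],(v-c['cy'])/c['fy'],1])
    return -R.T@c['tvec'],R.T@d
def onz(c,uv,z,obs=None):
    o,d=ray(c,uv,obs); return o+d*(z-o[2])/d[2]
def proj(c,P,obs=None):
    P=np.asarray(P,float)
    if 'mount' in c:
        T=np.eye(4);T[:3,:3]=Rn.from_quat(obs['tool_rot']).as_matrix();T[:3,3]=obs['eef_pos'];T=T@c['mount']
        p=T[:3,:3].T@(P-T[:3,3]); t=np.arctan2(np.hypot(p[0],p[1]),p[2]); n=p[:2]/np.hypot(p[0],p[1])*t
        return n*c['fx']+[c['cx'],c['cy']]
    R=cv2.Rodrigues(np.array(c['rvec']))[0]; p=R@P+c['tvec']
    return p[:2]/p[2]*c['fx']+[c['cx'],c['cy']]
def tri(rays):
    A=np.zeros((3,3));b=np.zeros(3)
    for o,d in rays:
        d=d/np.linalg.norm(d);M=np.eye(3)-np.outer(d,d);A+=M;b+=M@o
    return np.linalg.solve(A,b)
def crop(img,x0,y0,x1,y1,s,fn):
    im=cv2.resize(img[y0:y1,x0:x1,::-1],None,fx=s,fy=s,interpolation=cv2.INTER_CUBIC); cv2.imwrite(fn,im)
E
python3 - <<'E'
from workcell import *
from h import *
import pickle
o=get_obs(); d={n:camera(n) for n in ["scene","side","wrist"]}; pickle.dump((o,d),open('s0.pkl','wb'))
crop(d['scene']['color'],160,180,240,275,7,'pics/c1.png')
crop(d['side']['color'],330,250,430,315,7,'pics/c2.png')
crop(d['side']['color'],270,140,400,225,6,'pics/c3.png')
# mat from wrist
m=cv2.inRange(cv2.cvtColor(d['wrist']['color'],cv2.COLOR_RGB2HSV),(8,90,60),(25,255,255))
cs=cv2.findContours(m,0,2)[0]
c=[c for c in cs if cv2.contourArea(c)>5000]
for k in c:
    P=np.array([onz(d['wrist'],p[0],0.004,o)[:2] for p in k])
    r=cv2.minAreaRect(P.astype(np.float32)*1000);print(r,cv2.boxPoints(r))
E
```

```text
((413.1178283691406, 111.32406616210938), (198.0675811767578, 118.60218048095703), 4.14168119430542) [[310.05975  163.31776 ]
 [318.62555   45.025322]
 [516.1759    59.330368]
 [507.6101   177.6228  ]]
```

View pics/c1.png

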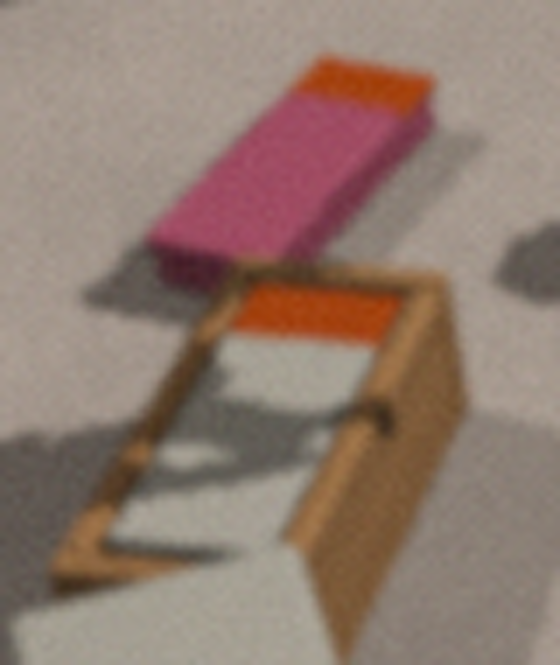

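View pics/c2.png

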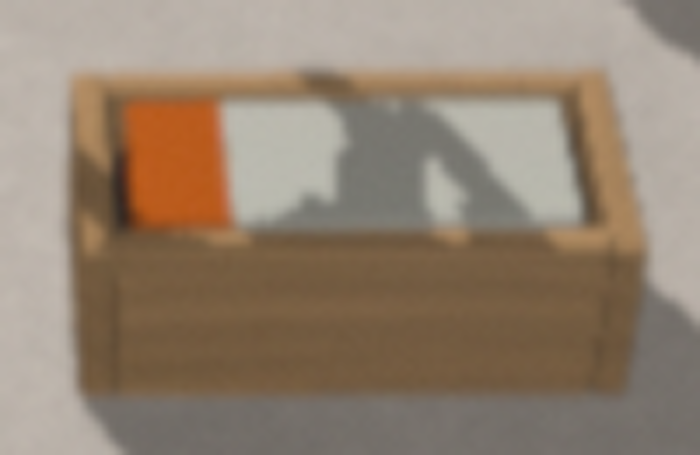

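View pics/c3.png

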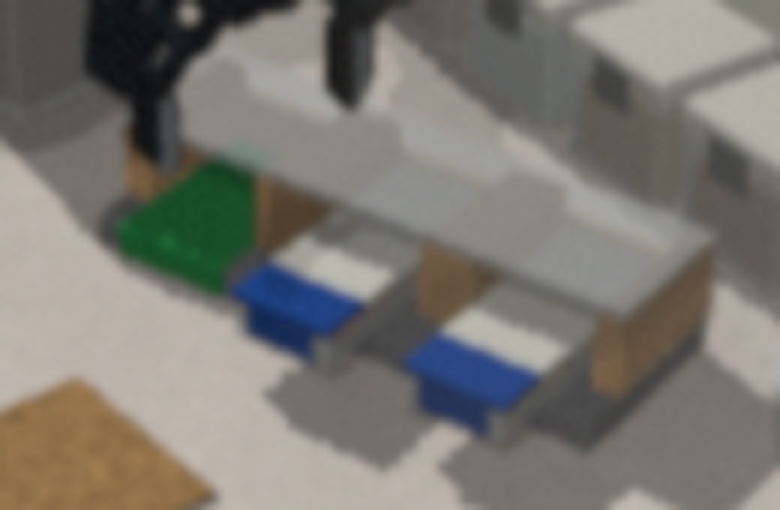

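Run:
```python
from h import *
import pickle
o,d=pickle.load(open('s0.pkl','rb'))
s=d['side'];c=d['scene']
for p in [(75,75),(607,70),(645,252),(80,250)]: print('side rim',onz(s,(330+p[0]/7,250+p[1]/7),.07))
for p in [(230,262),(447,270),(55,580)]: print('scene rim',onz(c,(160+p[0]/7,180+p[1]/7),.07))
for p in [(127,100),(218,100),(232,228),(133,228)]: print('orange side',onz(s,(330+p[0]/7,250+p[1]/7),.07))
# rack bridge top corners z=.071 & blue tops z=.048
f=lambda p:(270+p[0]/6,140+p[1]/6)
for n,p in [('bridge front right',(625,320)),('bridge back right',(713,240))]: print(n,onz(s,f(p),.071))
for n,p in [('blueR',(410,365)),('blueR2',(520,397)),('blueL',(232,290)),('blueL2',(345,318))]: print(n,onz(s,f(p),.048))
for n,p in [('green fl',(115,225)),('green fr',(220,290))]: print(n,onz(s,f(p),.020))
hs=cv2.cvtColor(d['wrist']['color'],cv2.COLOR_RGB2HSV)
m=cv2.inRange(hs,(105,120,60),(130,255,255));m=cv2.morphologyEx(m,cv2.MORPH_OPEN,np.ones((3,3)))
for k in cv2.findContours(m,0,2)[0]:
    if cv2.contourArea(k)>150:
        P=np.array([onz(d['wrist'],p[0],0.048,o)[:2] for p in k]);r=cv2.minAreaRect(P.astype(np.float32)*1000);print('blue wrist',r,k[:,0].mean(0))
```

```text
side rim [ 0.4606662  -0.18898491  0.07      ]
side rim [ 0.61768469 -0.28886653  0.07      ]
side rim [ 0.56859083 -0.36169576  0.07      ]
side rim [ 0.41304532 -0.25879023  0.07      ]
scene rim [ 0.4185063  -0.26189581  0.07      ]
scene rim [ 0.46090329 -0.18439213  0.07      ]
scene rim [ 0.57814558 -0.35703277  0.07      ]
orange side [ 0.46840757 -0.20918267  0.07      ]
orange side [ 0.49478421 -0.22646973  0.07      ]
orange side [ 0.46126739 -0.27826329  0.07      ]
orange side [ 0.43369321 -0.26021085  0.07      ]
bridge front right [ 0.70490152 -0.01169707  0.071     ]
bridge back right [0.78414614 0.01816268 0.071     ]
blueR [0.61612804 0.04050018 0.048     ]
blueR2 [ 0.64506985 -0.00937516  0.048     ]
blueL [0.5782913  0.14121113 0.048     ]
blueL2 [0.61191721 0.09016176 0.048     ]
green fl [0.58010264 0.2601442  0.02      ]
green fr [0.59443289 0.1784948  0.02      ]
blue wrist ((637.1571044921875, 25.950931549072266), (35.22500228881836, 57.42570877075195), 18.832319259643555) [436.98924731 159.08602151]
blue wrist ((600.9515380859375, 121.73495483398438), (36.548213958740234, 59.09200668334961), 19.976484298706055) [409.72340426  71.85106383]
```

Request:
{"op": "move_arm", "data": {
  "motion": [
    [0,[-0.6,-0.1,0],-1.2],
    [0,[-1.2,-0.2,0.1],-2.4],
    [0,[-1.8,-0.3,0.2],-3.6],
    [0,[-2.4,-0.4,0.3],-4.8],
    [0,[-3.0,-0.5,0.4],-6.0],
    [0,[-3.6,-0.6,0.5],-7.2],
    [0,[-4.2,-0.7,0.6],-8.4],
    [0,[-4.84,-0.7,0.6],-9.6],
    [0,[-4.84,-0.7,0.6],-9.6],
    [0,[-4.84,-0.7,0.6],-9.6]
  ]
}}

```text
clock: 1.3
eef_pos: [0.4647, -0.2424, 0.201]
tool_rot: [0.28, 0.96, 0.0, -0.0]
ft_force: [0.5, 0.7, 0.6]
grip_width: -0.0003
```

```bash
cat > look.py <<'E'
import sys,pickle
from workcell import *
from h import *
n=sys.argv[1]
o=get_obs(); d={'wrist':camera('wrist')}
for k in sys.argv[2:]: d[k]=camera(k)
pickle.dump((o,d),open(n+'.pkl','wb'))
for k in d: cv2.imwrite(f'pics/{n}_{k}.png',d[k]['color'][:,:,::-1])
R=Rn.from_quat(o['tool_rot']).as_matrix()
print(o['clock'],o['eef_pos'],'tooly deg',np.degrees(np.arctan2(R[1,1],R[0,1])),'j',o['joint_pos'].round(3),'F',o['ft_force'].round(2),o['grip_width'], 'tz',R[:,2].round(3))
E
python3 look.py a1 side
```

```text
1.3 [ 0.46469263 -0.24242948  0.20099437] tooly deg 57.44443036760515 j [-0.481  0.304  0.01   1.278  0.     0.087] F [0.53 0.75 0.57] -0.000311062914613454 tz [-0.001  0.001 -1.   ]
```

View pics/a1_wrist.png

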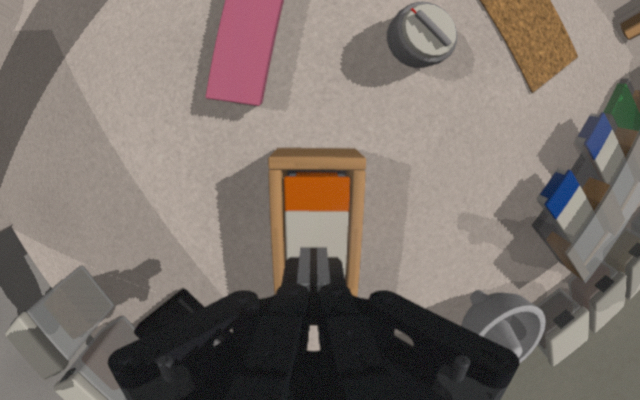

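View pics/a1_side.png

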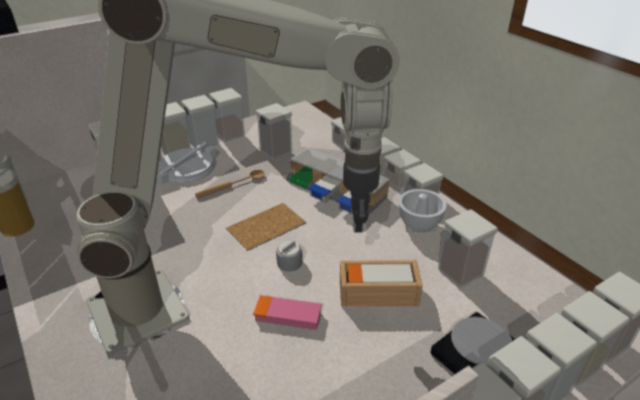

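Run:
```python
from h import *
import pickle
o,d=pickle.load(open('a1.pkl','rb'));w=d['wrist']
m=cv2.inRange(cv2.cvtColor(w['color'],cv2.COLOR_RGB2HSV),(3,190,120),(12,255,255))
m[230:]=0; m[:150]=0
m=cv2.morphologyEx(m,cv2.MORPH_OPEN,np.ones((3,3)))
for k in cv2.findContours(m,0,2)[0]:
    if cv2.contourArea(k)>300:
        P=np.array([onz(w,p[0],0.07,o)[:2] for p in k]);r=cv2.minAreaRect(P.astype(np.float32)*1000);print(r,cv2.boxPoints(r),cv2.boundingRect(k))
for p in [(270,151),(363,151)]: print(onz(w,p,.07,o))
crop(w['color'],250,130,390,300,4,'pics/c4.png')
```

```text
[ 0.41085569 -0.25397154  0.07      ]
[ 0.45548033 -0.18372534  0.07      ]
```

View pics/c4.png

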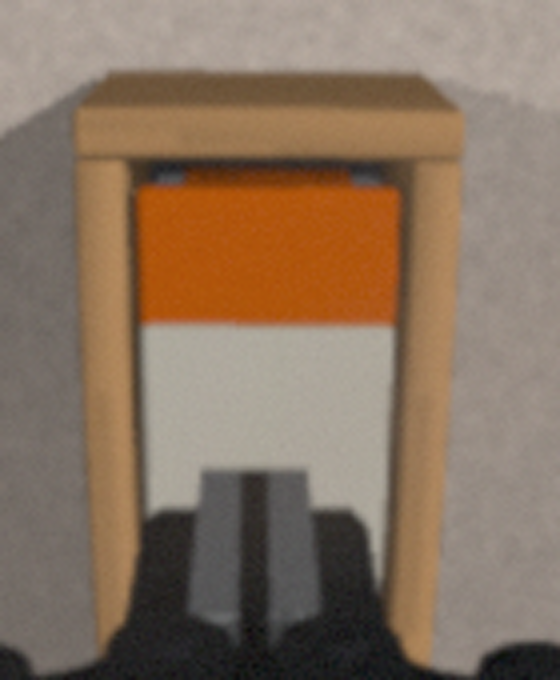

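Run:
```python
from h import *
import pickle
o,d=pickle.load(open('a1.pkl','rb'));w=d['wrist']
f=lambda p:onz(w,(250+p[0]/4,130+p[1]/4),.07,o)[:2]
A=[f(p) for p in [(77,112),(462,112)]]; B=[f(p) for p in [(136,186),(400,186),(395,324),(142,324)]]
print(A,B); 
e=(A[1]-A[0]);e/=np.linalg.norm(e);print(np.linalg.norm(A[1]-A[0]),np.degrees(np.arctan2(e[1],e[0])))
x=np.array([e[1],-e[0]]); print('dock c',(A[0]+A[1])/2+.094*x)
e2=B[1]-B[0];print(np.linalg.norm(e2),np.degrees(np.arctan2(e2[1],e2[0])),np.linalg.norm(B[3]-B[0]),np.linalg.norm(B[2]-B[1]))
c=(B[0]+B[1])/2+.075*x;print('can c',c,'lock',c-.06*x)
print('can c by mid',sum(B)/4+.0585*x)
```

```text
[array([ 0.41575438, -0.25810914]), array([ 0.46216597, -0.18502839])] [array([ 0.43720197, -0.25637764]), array([ 0.46936108, -0.20580654]), array([ 0.49722094, -0.22364925]), array([ 0.46534924, -0.27366676])]
0.0865726945980196 57.58147875096055
dock c [ 0.51831071 -0.27196214]
0.05993033209201948 57.54695327249322 0.0330330540360646 0.033083739812508346
can c [ 0.51659312 -0.27129957] lock [ 0.46594384 -0.23913358]
can c by mid [ 0.51666635 -0.27123688]
```

Request:
{"op": "move_arm", "data": {
  "motion": [
    [0,[-0.05,0.07,0.9],0],
    [0,[-0.05,0.07,1.8],0],
    [0,[-0.05,0.07,2.4],0],
    [0,[-0.05,0.07,2.55],0],
    [0,[-0.05,0.07,2.65],0],
    [0,[-0.05,0.07,2.73],0],
    [0,[-0.05,0.07,2.81],0],
    [0,[-0.05,0.07,2.88],0],
    [0,[-0.05,0.07,2.95],0],
    [0,[-0.05,0.07,2.98],0]
  ]
}}

```text
clock: 2.4
eef_pos: [0.469, -0.2395, 0.0543]
tool_rot: [0.279, 0.96, 0.0, 0.0]
ft_force: [-4.7, 3.0, 5.2]
grip_width: 0.0004
```

```bash
python3 look.py a2 side; python3 -c "
from h import *;import pickle
o,d=pickle.load(open('a2.pkl','rb'));crop(d['side']['color'],310,220,450,325,5,'pics/c5.png')"
```

```text
2.4 [ 0.46897495 -0.23951189  0.05425736] tooly deg 57.638709317032706 j [-0.473  0.437 -0.207  0.927  0.001  0.092] F [-4.66  3.01  5.23] 0.00040583110367051445 tz [ 0.     0.001 -1.   ]
```

View pics/c5.png

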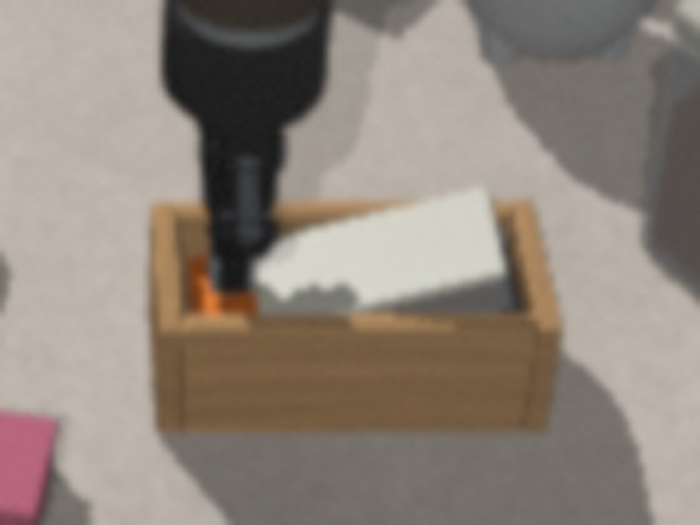

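Request:
{"op": "move_arm", "data": {
  "motion": [
    [0,[0,0,0.04],0],
    [0,[0,0,0.08],0],
    [0,[0,0,0.1],0],
    [0,[0,0,0.1],0],
    [0,[0,0,0.1],0],
    [0,[0,0,0.1],0],
    [0,[0,0,-0.3],0],
    [0,[0,0,-1.0],0],
    [0,[0,0,-1.8],0],
    [0,[0,0,-2.6],0]
  ]
}}

```text
clock: 3.5
eef_pos: [0.4702, -0.241, 0.1852]
tool_rot: [0.279, 0.96, -0.001, 0.002]
ft_force: [0.7, -0.6, -1.1]
grip_width: 0.0002
```

```bash
python3 look.py a3 side; python3 -c "
from h import *;import pickle
o,d=pickle.load(open('a3.pkl','rb'));crop(d['side']['color'],310,220,450,325,5,'pics/c6.png')"
```

```text
3.5 [ 0.47022164 -0.24098375  0.18521794] tooly deg 57.60576563948526 j [-0.473  0.317 -0.013  1.237 -0.     0.092] F [ 0.68 -0.57 -1.05] 0.0001773880790063783 tz [ 0.003 -0.002 -1.   ]
```

View pics/c6.png

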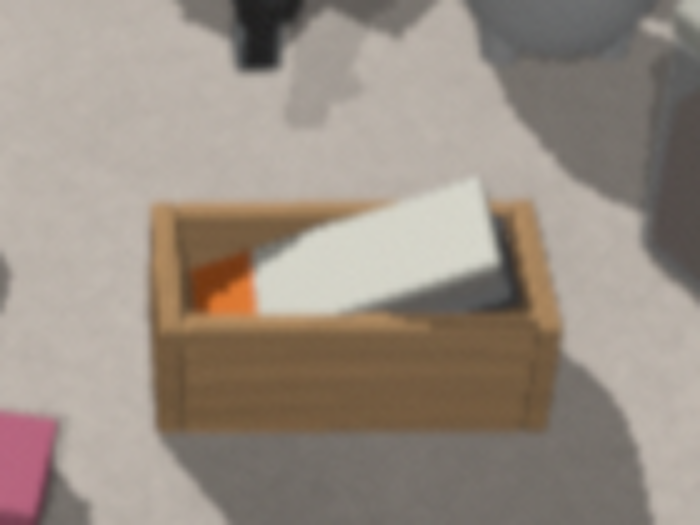

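View pics/a3_wrist.png

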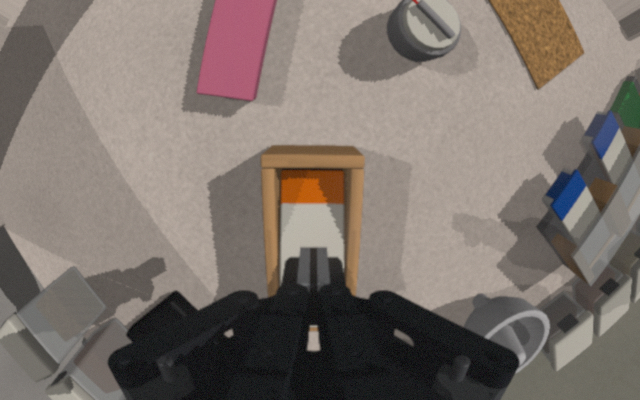

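Run:
```python
from h import *
import pickle
o,d=pickle.load(open('a3.pkl','rb'));s=d['side']
c=np.array([.517,-.2715,.056]);a=np.radians(-32.4)
for th in (.3,.36,.42):
  for sl in (0,-.002):
    L=[]
    for y in (.03,-.03):
        l=.075+sl; X=l*np.cos(th)-.014*np.sin(th); Z=l*np.sin(th)+.014*np.cos(th)
        P=c+[X*np.cos(a)-y*np.sin(a),X*np.sin(a)+y*np.cos(a),Z]
        L.append(((proj(s,P)-[310,220])*5).round(0))
    print(th,sl,X,Z+.056,L)
```

```text
0.3 0 0.06751295379116169 0.09153872634735895 [array([486., 181.]), array([506., 269.])]
0.3 -0.002 0.06560228081291049 0.09094768593403627 [array([482., 182.]), array([502., 270.])]
0.36 0 0.06526042250999384 0.09552312302712283 [array([482., 175.]), array([503., 262.])]
0.36 -0.002 0.06338862886263798 0.09481857456057266 [array([478., 176.]), array([498., 264.])]
0.42 0 0.06277302418058914 0.09936527914384008 [array([478., 169.]), array([498., 256.])]
0.42 -0.002 0.06094684629996451 0.09854975823772094 [array([474., 170.]), array([494., 258.])]
```

Run:
```python
from h import *
import pickle
o,d=pickle.load(open('a3.pkl','rb'));s=d['side']
crop(s['color'],420,200,510,300,6,'pics/c7.png')
print(onz(s,(445,229),.16),onz(s,(475,242),.16),onz(s,(495,225),.16),onz(s,(468,211),.16))
T=np.array([.5651,-.302]);p=np.array(o['eef_pos'][:2]);R=Rn.from_quat(o['tool_rot']).as_matrix()
print(R[:2,:2].T@(T-p)/.05)
```

```text
[ 0.67163347 -0.31247714  0.16      ] [ 0.69543484 -0.38399739  0.16      ] [ 0.78155827 -0.36678645  0.16      ] [ 0.76879117 -0.29282414  0.16      ]
[-2.25603221 -0.01381416]
```

View pics/c7.png

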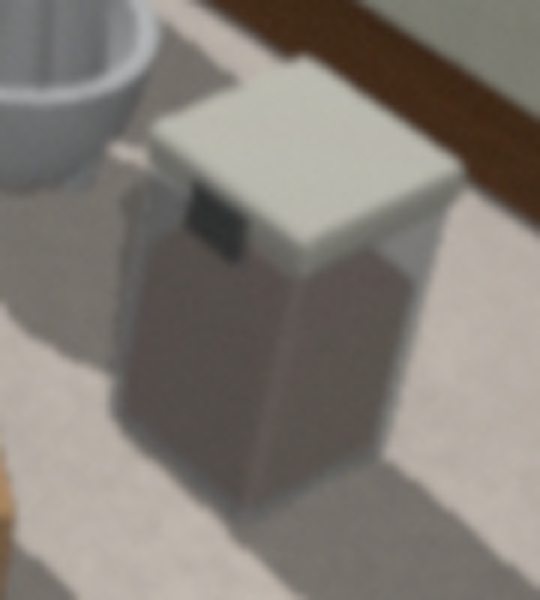

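Request:
{"op": "move_arm", "data": {
  "motion": [
    [85,[-0.7,0,0],0],
    [85,[-1.5,0,0],0],
    [85,[-2.25,0,0],0],
    [85,[-2.25,0,0.2],0],
    [85,[-2.25,0,0.7],0],
    [85,[-2.25,0,1.2],0],
    [85,[-2.25,0,1.7],0],
    [85,[-2.25,0,2.0],0],
    [85,[-2.25,0,2.2],0],
    [85,[-2.25,0,2.2],0]
  ]
}}

```text
clock: 4.6
eef_pos: [0.5629, -0.3, 0.071]
tool_rot: [0.279, 0.96, 0.0, -0.001]
ft_force: [-0.6, -0.9, 0.3]
grip_width: 0.0848
```

```bash
python3 look.py a4 side scene; python3 -c "
from h import *;import pickle
o,d=pickle.load(open('a4.pkl','rb'));crop(d['side']['color'],320,190,460,310,5,'pics/c8.png');crop(d['scene']['color'],140,150,260,270,5,'pics/c9.png')"
```

```text
4.6 [ 0.56293098 -0.30004124  0.07095234] tooly deg 57.60296707939192 j [-0.49   0.616  0.154  1.111 -0.     0.076] F [-0.58 -0.9   0.27] 0.08479354511600268 tz [-0.002  0.001 -1.   ]
```

View pics/c8.png

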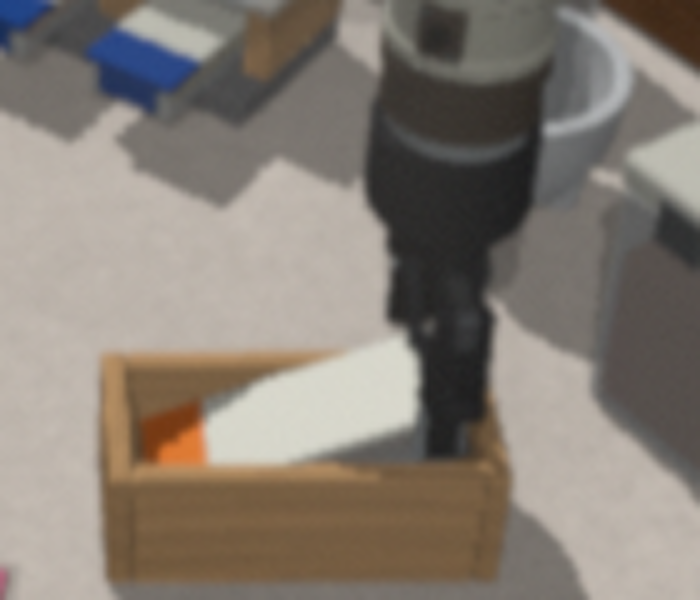

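View pics/a4_wrist.png

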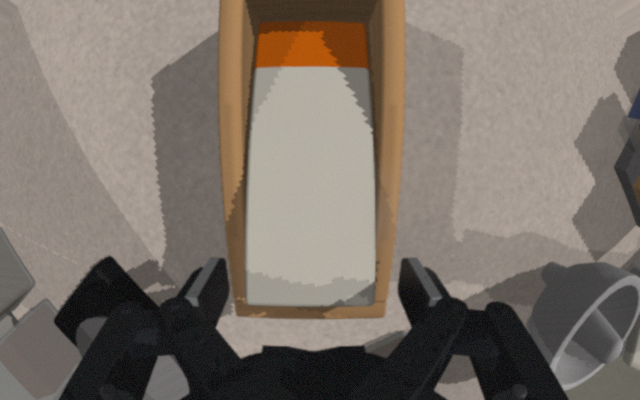

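Request:
{"op": "move_arm", "data": {
  "motion": [
    [85,[0,0,0.05],0],
    [40,[0,0,0.05],0],
    [40,[0,0,0.05],0],
    [40,[0,0,0.05],0],
    [40,[0,0,0.05],0],
    [40,[0,0,0.05],0],
    [40,[0,0,0.05],0],
    [40,[0,0,0.0],0],
    [40,[0,0,-0.1],0],
    [40,[0,0,-0.2],0]
  ]
}}

```text
clock: 5.75
eef_pos: [0.5636, -0.3003, 0.0818]
tool_rot: [0.279, 0.96, 0.0, -0.001]
ft_force: [-0.3, -0.7, -2.2]
grip_width: 0.0588
```

```bash
python3 look.py a5 side; python3 -c "
from h import *;import pickle
o,d=pickle.load(open('a5.pkl','rb'));crop(d['side']['color'],320,190,460,310,5,'pics/c10.png')"
```

```text
5.75 [ 0.56356172 -0.30030865  0.08175289] tooly deg 57.60303848183069 j [-0.49   0.607  0.168  1.133  0.     0.076] F [-0.31 -0.72 -2.23] 0.05876878137459969 tz [-0.001  0.001 -1.   ]
```

View pics/c10.png

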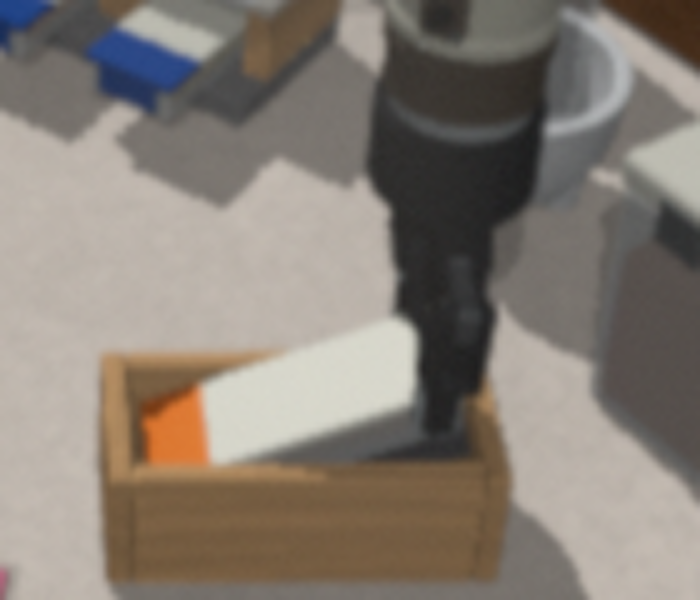

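View pics/a5_wrist.png

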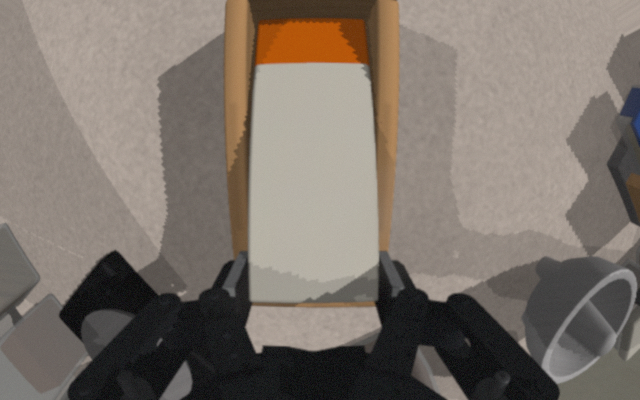

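Request:
{"op": "move_arm", "data": {
  "motion": [
    [40,[0,0,-0.2],0],
    [40,[0,0,-0.4],0],
    [40,[0,0,-0.6],0],
    [40,[0,0,-0.8],0],
    [40,[0,0,-1.0],0],
    [40,[0,0,-1.2],0],
    [40,[0,0,-1.4],0],
    [40,[0,0,-1.6],0],
    [40,[0,0,-1.8],0],
    [40,[0,0,-2.0],0]
  ]
}}

```text
clock: 6.85
eef_pos: [0.5639, -0.3006, 0.1831]
tool_rot: [0.279, 0.96, 0.0, -0.0]
ft_force: [0.5, -0.6, -3.0]
grip_width: 0.0587
```

```bash
python3 look.py a6 side; python3 -c "
from h import *;import pickle
o,d=pickle.load(open('a6.pkl','rb'));crop(d['side']['color'],300,130,480,310,3,'pics/c11.png')"
```

```text
6.85 [ 0.5639427  -0.30064307  0.18310532] tooly deg 57.60029126305455 j [-0.49   0.543  0.33   1.358 -0.     0.076] F [ 0.55 -0.6  -3.03] 0.058654183800063375 tz [-0.  0. -1.]
```

View pics/c11.png

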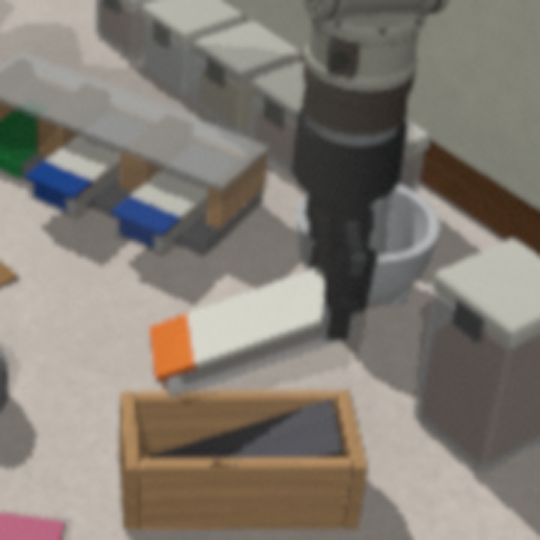

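View pics/a6_wrist.png

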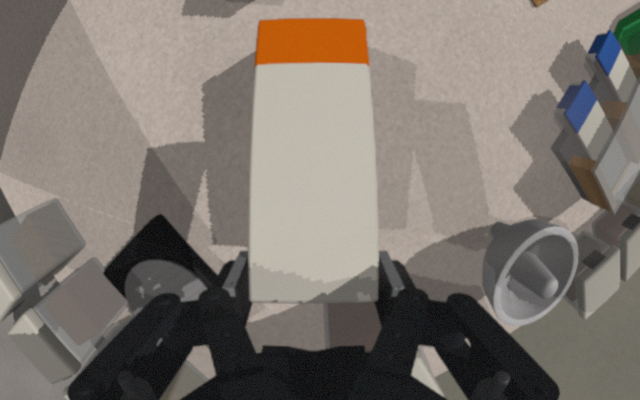

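Request:
{"op": "move_arm", "data": {
  "motion": [
    [40,[0.3,0.3,0],-0.3],
    [40,[0.9,0.9,0],-0.9],
    [40,[1.6,1.6,0],-1.7],
    [40,[2.3,2.3,0],-2.5],
    [40,[3.0,3.0,0],-3.3],
    [40,[3.7,3.7,0],-4.1],
    [40,[4.4,4.4,0.2],-4.9],
    [40,[5.1,5.1,0.5],-5.7],
    [40,[5.7,5.7,0.8],-6.4],
    [40,[6.09,6.07,1.0],-6.7]
  ]
}}

```text
clock: 7.95
eef_pos: [0.4678, 0.1214, 0.1313]
tool_rot: [-0.07, 0.998, 0.0, -0.001]
ft_force: [0.3, 0.1, -2.0]
grip_width: 0.0585
```

```bash
python3 look.py a7 side; python3 -c "
from h import *;import pickle
o,d=pickle.load(open('a7.pkl','rb'));crop(d['side']['color'],200,130,380,310,3,'pics/c12.png')"
```

```text
7.95 [0.46780118 0.12143835 0.1312799 ] tooly deg 98.07651034574543 j [ 2.530e-01  2.780e-01 -2.160e-01  1.077e+00  1.000e-03  1.130e-01] F [ 0.3   0.12 -2.04] 0.0585016130839271 tz [-0.001  0.    -1.   ]
```

View pics/c12.png

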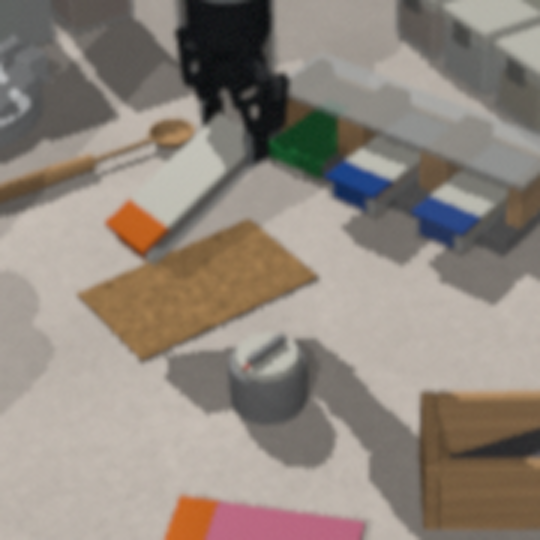

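View pics/a7_wrist.png

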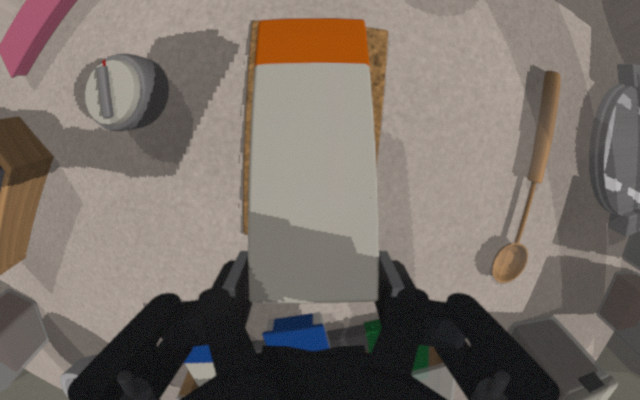

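Request:
{"op": "move_arm", "data": {
  "motion": [
    [40,[0,-0.05,0.4],0],
    [40,[0,-0.05,0.9],0],
    [40,[0,-0.05,1.3],0],
    [40,[0,-0.05,1.45],0],
    [40,[0,-0.05,1.55],0],
    [40,[0,-0.05,1.65],0],
    [40,[0,-0.05,1.75],0],
    [40,[0,-0.05,1.85],0],
    [40,[0,-0.05,1.95],0],
    [40,[0,-0.05,2.05],0]
  ]
}}

```text
clock: 9.05
eef_pos: [0.4745, 0.117, 0.0327]
tool_rot: [-0.068, 0.998, 0.001, 0.005]
ft_force: [4.5, 1.0, 5.3]
grip_width: 0.0589
```

```bash
python3 look.py a8 side; python3 -c "
from h import *;import pickle
o,d=pickle.load(open('a8.pkl','rb'));crop(d['side']['color'],200,130,380,310,3,'pics/c13.png')"
```

```text
9.05 [0.47454927 0.117004   0.03269218] tooly deg 97.74991750190603 j [ 0.242  0.397 -0.344  0.821 -0.     0.106] F [4.54 0.96 5.35] 0.05891421279387131 tz [ 0.009  0.002 -1.   ]
```

View pics/c13.png

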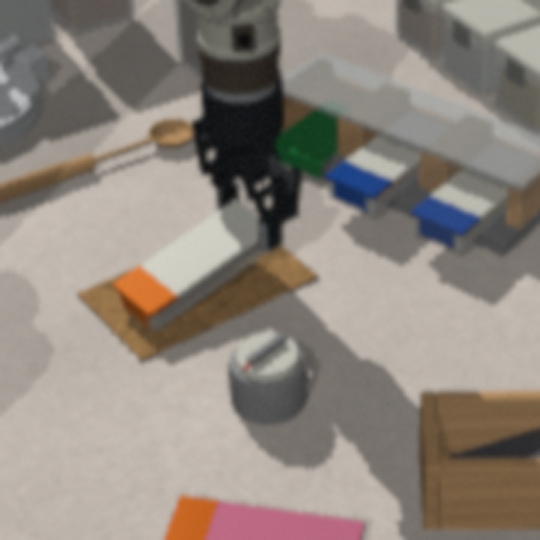

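Request:
{"op": "move_arm", "data": {
  "motion": [
    [40,[0,0,0.08],0],
    [40,[0,0,0.16],0],
    [40,[0,0,0.24],0],
    [40,[0,0,0.32],0],
    [40,[0,0,0.36],0],
    [40,[0,0,0.36],0],
    [85,[0,0,0.34],0],
    [85,[0,0,0.3],0],
    [85,[0,0,0.3],0],
    [85,[0,0,0.3],0]
  ]
}}

```text
clock: 10.15
eef_pos: [0.4692, 0.1162, 0.0145]
tool_rot: [-0.068, 0.998, -0.0, -0.001]
ft_force: [-0.9, -0.8, 0.2]
grip_width: 0.0853
```

```bash
python3 look.py a9 side; python3 -c "
from h import *;import pickle
o,d=pickle.load(open('a9.pkl','rb'));crop(d['side']['color'],200,130,380,310,3,'pics/c14.png')"
```

```text
10.15 [0.46915235 0.11615928 0.01452502] tooly deg 97.80412356866516 j [ 0.243  0.421 -0.365  0.785  0.     0.106] F [-0.95 -0.82  0.18] 0.08525618769616909 tz [-0.001 -0.    -1.   ]
```

View pics/c14.png

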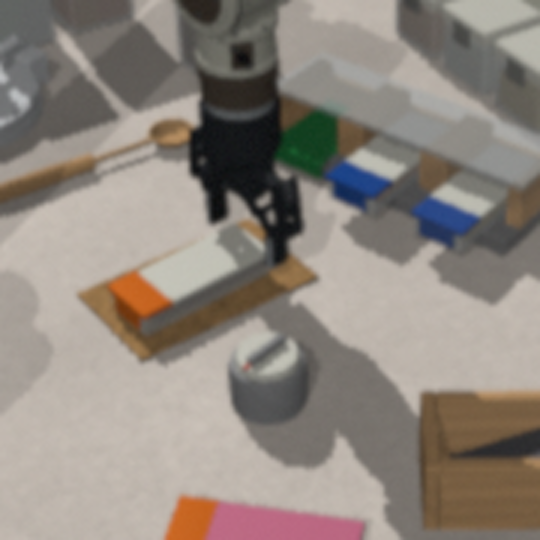

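View pics/a9_wrist.png

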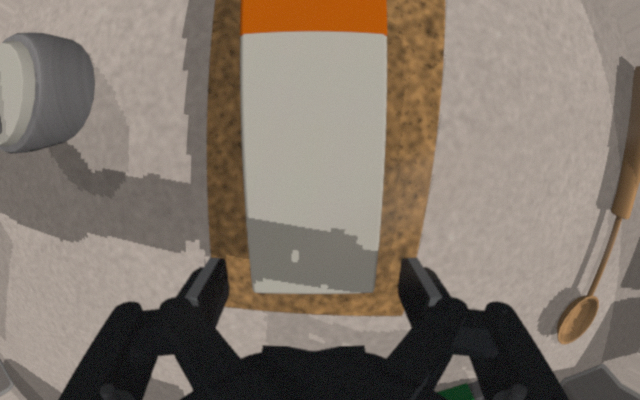

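Request:
{"op": "move_arm", "data": {
  "motion": [
    [85,[0,0,-0.3],0],
    [85,[0,0,-1.0],0],
    [85,[0,0,-1.9],0],
    [85,[0,0,-2.8],1.3],
    [85,[-0.2,-0.2,-3.6],2.6],
    [85,[-0.5,-0.4,-4.2],3.9],
    [85,[-0.8,-0.6,-4.7],5.2],
    [85,[-1.1,-0.8,-4.7],6.5],
    [85,[-1.3,-0.9,-4.7],7.8],
    [85,[-1.3,-0.9,-4.7],8.5]
  ]
}}

```text
clock: 11.25
eef_pos: [0.5415, 0.0799, 0.2496]
tool_rot: [0.371, 0.929, 0.0, 0.0]
ft_force: [-0.3, -0.3, -0.0]
grip_width: 0.085
```

```bash
python3 look.py b1 side
```

```text
11.25 [0.54150582 0.07986919 0.24957451] tooly deg 46.49854103482573 j [ 0.147  0.329  0.172  1.414 -0.     0.906] F [-0.33 -0.34 -0.02] 0.08499206099978263 tz [ 0. -0. -1.]
```

View pics/b1_wrist.png

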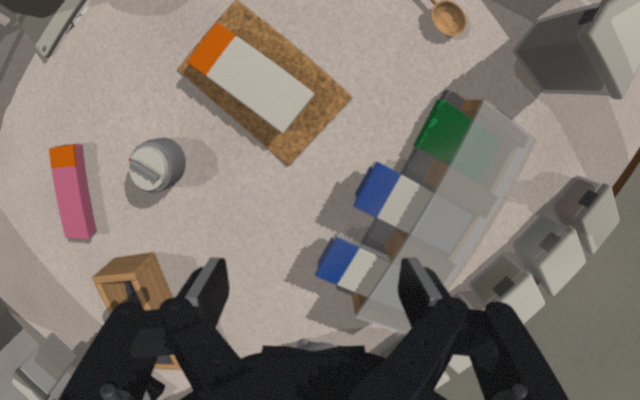

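View pics/b1_side.png

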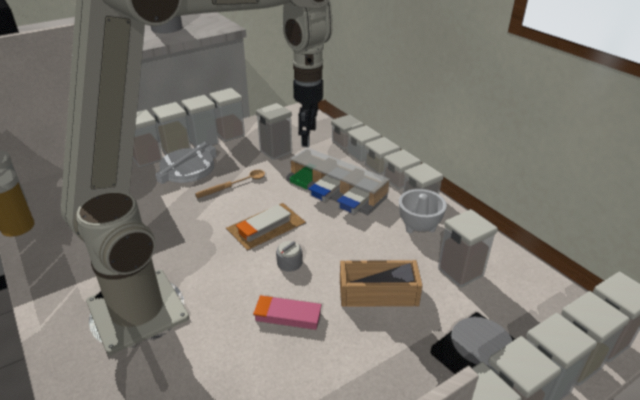

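Run:
```python
from h import *
import pickle
o,d=pickle.load(open('b1.pkl','rb'));w=d['wrist'];I=w['color']
crop(I,310,80,550,330,3,'pics/c15.png'); crop(I,170,0,360,170,4,'pics/c16.png')
hs=cv2.cvtColor(I,cv2.COLOR_RGB2HSV)
def rects(m,z,amin,name):
    m=cv2.morphologyEx(m,cv2.MORPH_OPEN,np.ones((3,3)))
    for k in cv2.findContours(m,0,2)[0]:
        if cv2.contourArea(k)>amin:
            P=np.array([onz(w,p[0],z,o)[:2] for p in k]);r=cv2.minAreaRect(P.astype(np.float32)*1000);print(name,np.round(r[0],1),np.round(r[1],1),round(r[2],2),cv2.boundingRect(k))
rects(cv2.inRange(hs,(105,120,60),(130,255,255)),.048,150,'blue')
rects(cv2.inRange(hs,(3,180,120),(13,255,255)),.032,200,'orange')
rects(cv2.inRange(hs,(50,100,30),(80,255,255)),.020,150,'green')
```

```text
blue [640.1  25.9] [31.5 59. ] 20.7 (316, 239, 41, 45)
blue [601.9 122.4] [34. 58.] 19.9 (355, 164, 44, 51)
green [615.3 237.6] [54.4 69.7] 20.21 (415, 100, 56, 55)
```

View pics/c15.png

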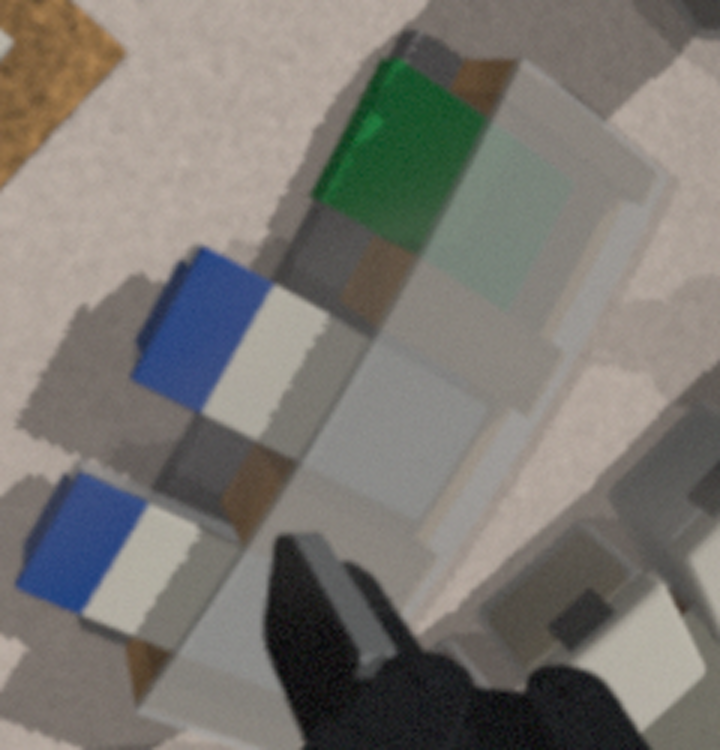

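View pics/c16.png

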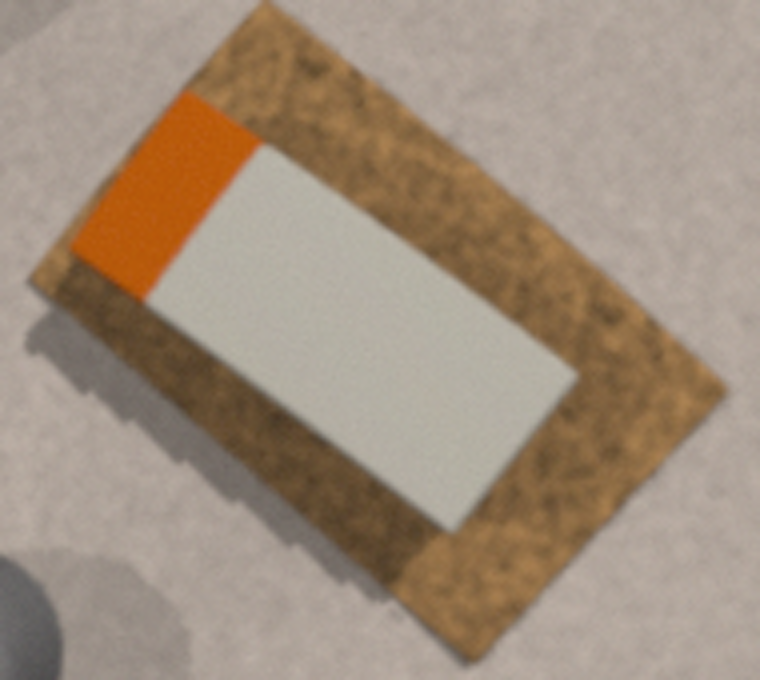

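Run:
```python
from h import *
import pickle
o,d=pickle.load(open('b1.pkl','rb'));w=d['wrist']
f=lambda p,z:onz(w,(310+p[0]/3,80+p[1]/3),z,o)[:2]*1000
g=lambda p,z:onz(w,(170+p[0]/4,p[1]/4),z,o)[:2]*1000
a=[g(p,.032) for p in [(185,92),(70,248),(455,530),(578,376)]]
print('can',np.round(a,1),sum(a)/4,[np.degrees(np.arctan2(*(q-p)[::-1])) for p,q in [(a[0],a[3]),(a[1],a[2])]],np.linalg.norm(a[3]-a[0]),np.linalg.norm(a[2]-a[1]),np.linalg.norm(a[1]-a[0]))
m=[g(p,.004) for p in [(265,2),(30,282),(470,662),(728,390)]]
print('mat',np.round(m,1),sum(m)/4)
gf=[f((405,62),.02),f((319,195),.02)];print('green front',gf,np.linalg.norm(gf[0]-gf[1]))
br=[f((520,60),.071),f((137,712),.071)];e=br[0]-br[1];print('bridge front',br,np.linalg.norm(e),np.degrees(np.arctan2(-e[0],e[1])))
b=[f(p,.048) for p in [(203,247),(133,380),(203,412),(272,285)]];print('blue1',np.round(b,1),sum(b)/4)
b=[f(p,.048) for p in [(78,470),(17,583),(82,612),(147,505)]];print('blue2',np.round(b,1),sum(b)/4)
a=np.radians(20.5);X=np.array([np.cos(a),np.sin(a)]);Y=np.array([-X[1],X[0]])
for c in ([601.9,122.4],): print('home via blue1',np.array(c)+58.5*X+104*Y)
print('via green',sum(gf)/2+30*X)
print('via bridge', (br[0]+br[1])/2+5*X+104*Y)
```

```text
can [[327.7 124.9]
 [335.6  67.2]
 [482.6  88.9]
 [474.7 145.4]] [405.1449347  106.60326502] [np.float64(7.963244999843966), np.float64(8.37200964400066)] 148.35977208742824 148.53043587204166 58.181343874966764
mat [[312.1 163. ]
 [320.9  44.8]
 [515.7  59.4]
 [508.3 177.6]] [414.27443275 111.19701981]
green front [array([586.93735678, 264.62936715]), array([604.40069097, 197.78191228])] 69.09088409233546
bridge front [array([602.93685033, 286.50414354]), array([711.24226347,  -4.19524799])] 310.2195976301751 20.433804784346183
blue1 [[579.9 145. ]
 [601.2  90.2]
 [631.  102. ]
 [609.9 155.8]] [605.51867751 123.26190814]
blue2 [[614.8  48.8]
 [636.3  -5.3]
 [666.7   4.9]
 [646.5  58.9]] [641.06266037  26.824874  ]
home via blue1 [620.27375542 240.30103949]
via green [623.76918955 241.71186115]
via bridge [625.35135019 240.31939236]
```

Request:
{"op": "move_arm", "data": {
  "motion": [
    [85,[0.3,-0.2,0],-1.2],
    [85,[0.9,-0.7,0.3],-2.4],
    [85,[1.5,-1.2,0.8],-3.6],
    [85,[2.1,-1.7,1.3],-4.8],
    [85,[2.6,-2.1,1.8],-6.0],
    [85,[2.99,-2.3,2.3],-7.2],
    [85,[2.99,-2.3,2.6],-8.4],
    [85,[2.99,-2.3,2.6],-8.6],
    [85,[2.99,-2.3,2.6],-8.6],
    [85,[2.99,-2.3,2.6],-8.6]
  ]
}}

```text
clock: 12.35
eef_pos: [0.354, 0.0993, 0.1208]
tool_rot: [-0.073, 0.997, 0.0, 0.001]
ft_force: [-0.5, -0.5, -0.6]
grip_width: 0.0848
```

```bash
python3 look.py b2
```

```text
12.35 [0.35395877 0.0992833  0.12084761] tooly deg 98.31969409845375 j [ 0.273  0.07  -0.508  0.991 -0.     0.128] F [-0.51 -0.52 -0.57] 0.08479582664862395 tz [ 0.002  0.001 -1.   ]
```

View pics/b2_wrist.png

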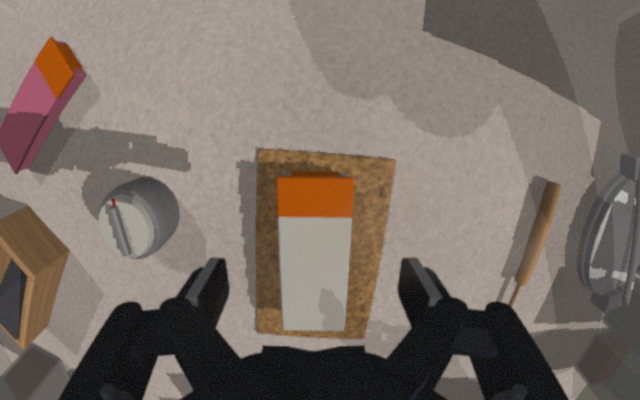

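Request:
{"op": "move_arm", "data": {
  "motion": [
    [85,[0,0,0.6],0],
    [85,[0,0,1.3],0],
    [85,[0,0,1.9],0],
    [85,[0,0,2.2],0],
    [85,[0,0,2.23],0],
    [40,[0,0,2.23],0],
    [40,[0,0,2.23],0],
    [40,[0,0,2.23],0],
    [40,[0,0,2.23],0],
    [40,[0,0,2.23],0]
  ]
}}

```text
clock: 13.4
eef_pos: [0.3542, 0.0994, 0.0098]
tool_rot: [-0.073, 0.997, 0.0, 0.002]
ft_force: [-0.4, -0.2, 6.4]
grip_width: 0.0585
```

Request:
{"op": "move_arm", "data": {
  "motion": [
    [40,[0,0,0],0],
    [40,[0,0,-0.1],0],
    [40,[0,0,-0.3],0],
    [40,[0,0,-0.6],0],
    [40,[0,0,-0.9],0],
    [40,[0,0,-1.2],0],
    [40,[0,0,-1.5],0],
    [40,[0,0,-1.7],0],
    [40,[0,0,-1.8],0],
    [40,[0,0,-1.8],0]
  ]
}}

```text
clock: 14.4
eef_pos: [0.353, 0.0991, 0.0988]
tool_rot: [-0.073, 0.997, 0.0, 0.001]
ft_force: [-0.4, 0.7, -2.2]
grip_width: 0.0588
```

```bash
python3 look.py b3 side;  python3 -c "
from h import *;import pickle
o,d=pickle.load(open('b3.pkl','rb'));crop(d['side']['color'],180,130,340,270,4,'pics/c17.png')"
```

```text
14.4 [0.35298667 0.09911422 0.09881764] tooly deg 98.3973430702926 j [ 0.274  0.097 -0.545  0.928  0.     0.127] F [-0.37  0.75 -2.17] 0.05875378829110355 tz [ 0.001  0.    -1.   ]
```

View pics/c17.png

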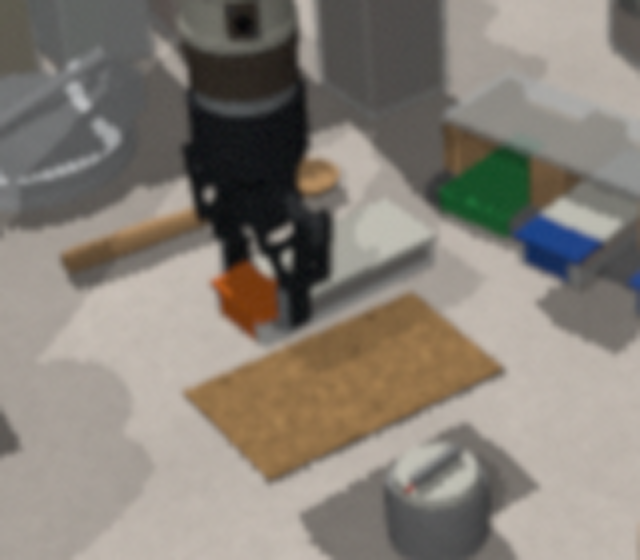

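View pics/b3_wrist.png

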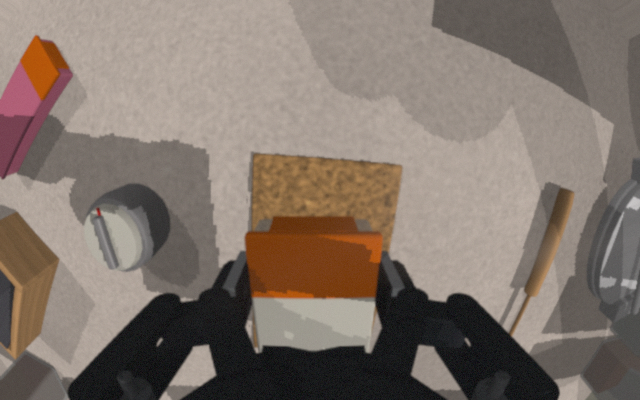

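```bash
cat > tilt.py <<'E'
import sys
from h import *
import pickle
def pred(o,s,tilt,x0=.052,zoff=.0085,yaw=None):
    R=Rn.from_quat(o['tool_rot']).as_matrix(); X=-R[:,0]; Y=R[:,1]; U=np.array([0,0,1.])
    g=np.array(o['eef_pos'])+U*zoff   # grasp line through can mid-plane
    Xt=X*np.cos(tilt)-U*np.sin(tilt); Zt=U*np.cos(tilt)+X*np.sin(tilt)
    out=[]
    for x in(-.075,.075):
        for y in (.03,-.03): out.append(proj(s,g+Xt*(x+x0)+Y*y+Zt*.014))
    return np.array(out)
if __name__=='__main__':
    o,d=pickle.load(open(sys.argv[1]+'.pkl','rb'));s=d['side'];x0,y0,k=map(int,sys.argv[2:5])
    for t in (-.06,0,.06,.12,.18,.24): print(t,((pred(o,s,t)-[x0,y0])*k).round(0).tolist())
E
python3 tilt.py b3 180 130 4
```

```text
-0.06 [[209.0, 276.0], [261.0, 316.0], [384.0, 182.0], [438.0, 218.0]]
0 [[210.0, 274.0], [262.0, 314.0], [386.0, 191.0], [439.0, 227.0]]
0.06 [[211.0, 272.0], [263.0, 312.0], [387.0, 199.0], [440.0, 235.0]]
0.12 [[212.0, 269.0], [264.0, 310.0], [387.0, 208.0], [441.0, 244.0]]
0.18 [[213.0, 267.0], [265.0, 308.0], [388.0, 217.0], [441.0, 253.0]]
0.24 [[214.0, 265.0], [266.0, 305.0], [387.0, 226.0], [440.0, 263.0]]
```

Run:
```python
from h import *
import pickle
o,d=pickle.load(open('b3.pkl','rb'));s=d['side'];w=d['wrist']
crop(s['color'],220,165,300,225,9,'pics/c18.png');crop(w['color'],230,200,400,360,4,'pics/c19.png')
P=tri([ray(w,(382,234),o),ray(s,(180+214/4,130+284/4))]);print(P, proj(s,P),proj(w,P,o))
```

```text
[0.32861553 0.12724283 0.11040574] [233.45624207 201.02532515] [381.92479287 234.27969998]
```

View pics/c18.png

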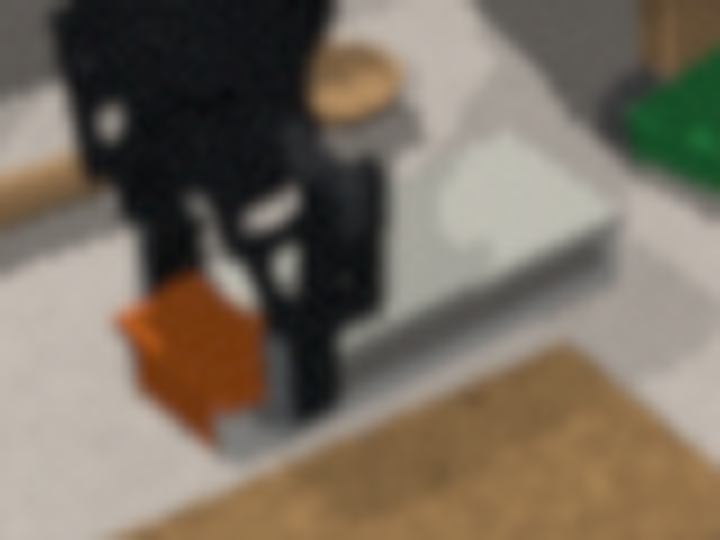

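View pics/c19.png

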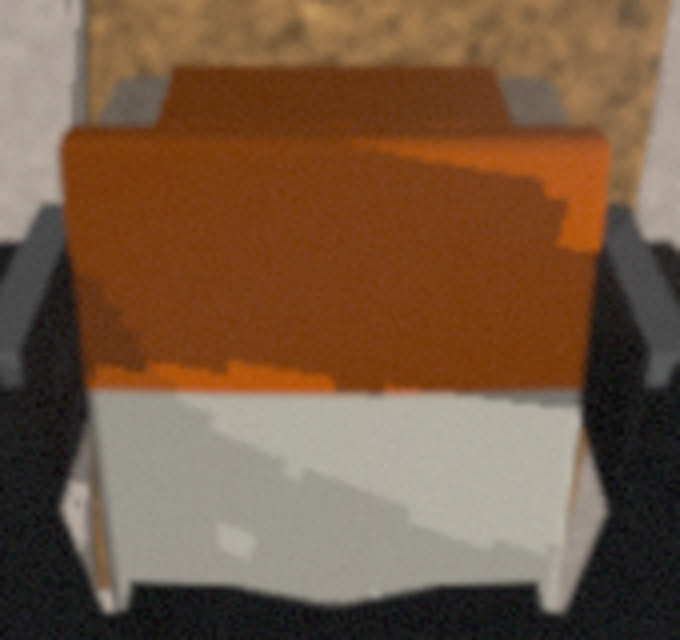

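Run:
```python
from h import *
import pickle
o,d=pickle.load(open('b3.pkl','rb'));w=d['wrist']
for z in (.108,.112,.116,.120,.124):
    a=onz(w,(245.5,236),z,o);b=onz(w,(382.3,236),z,o);c=onz(w,(252.7,297.5),z,o);e=onz(w,(376,297.5),z,o)
    R=Rn.from_quat(o['tool_rot']).as_matrix();m=R.T@((a+b)/2-o['eef_pos']);m2=R.T@((c+e)/2-o['eef_pos'])
    print(z,np.linalg.norm(a-b),np.linalg.norm(c-e),m.round(4),m2.round(4))
# side consistency check: mat & can in b1
o,d=pickle.load(open('b1.pkl','rb'));s=d['side']
crop(s['color'],220,190,310,255,8,'pics/c20.png')
a=np.radians(8.15);X=np.array([np.cos(a),np.sin(a),0]);Y=np.array([-X[1],X[0],0]);c=np.array([.4051,.1066,.032])
print([((proj(s,c+X*x+Y*y)-[220,190])*8).round(0).tolist() for x in(-.075,.075) for y in(.03,-.03)])
```

```text
0.108 0.06536086266167732 0.06486241282992025 [ 0.018  -0.0004 -0.0092] [-0.0175 -0.0001 -0.0092]
0.112 0.06340482442438491 0.06292129157644026 [ 0.0198 -0.0005 -0.0132] [-0.0147 -0.0001 -0.0132]
0.116 0.06144878618709253 0.060980170322960235 [ 0.0215 -0.0005 -0.0172] [-0.0119 -0.0002 -0.0172]
0.12 0.05949274794980011 0.05903904906948026 [ 0.0233 -0.0005 -0.0212] [-0.0091 -0.0002 -0.0212]
0.124 0.057536709712507704 0.05709792781600026 [ 0.025  -0.0005 -0.0252] [-0.0063 -0.0002 -0.0252]
[[126.0, 273.0], [226.0, 356.0], [465.0, 103.0], [568.0, 178.0]]
```

View pics/c20.png

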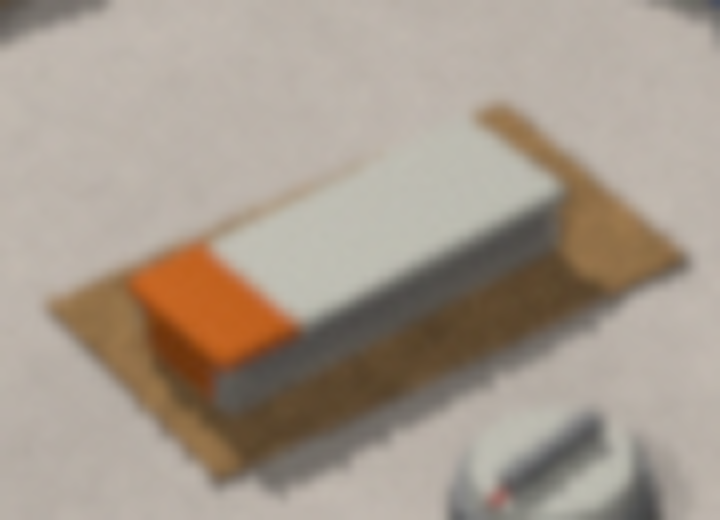

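Run:
```python
from h import *
import pickle
o,d=pickle.load(open('b1.pkl','rb'));s=d['side'];w=d['wrist']
print('spoon bowl',onz(w,(449,18),.01,o),onz(s,(258,175),.01),'handle end',onz(s,(198,193),.01))
o,d=pickle.load(open('b3.pkl','rb'))
R=Rn.from_quat(o['tool_rot']).as_matrix();p=np.array([.4628,.181,.0988]);print(R.T@(p-o['eef_pos'])/.05)
```

```text
spoon bowl [0.51166816 0.35097119 0.01      ] [0.5103714  0.34154024 0.01      ] handle end [0.30725665 0.35467968 0.01      ]
[-2.41188542  1.2994213   0.00355238]
```

Request:
{"op": "move_arm", "data": {
  "motion": [
    [40,[-0.3,0.2,0],-0.2],
    [40,[-0.9,0.5,0],-0.6],
    [40,[-1.5,0.8,0],-1.1],
    [40,[-2.1,1.1,0],-1.6],
    [40,[-2.41,1.3,0],-2.0],
    [40,[-2.41,1.3,0.2],-2.0],
    [40,[-2.41,1.3,0.5],-2.0],
    [40,[-2.41,1.3,0.9],-2.0],
    [40,[-2.41,1.3,1.1],-2.0],
    [40,[-2.41,1.3,1.1],-2.0]
  ]
}}

```text
clock: 15.5
eef_pos: [0.4595, 0.1796, 0.0409]
tool_rot: [-0.177, 0.984, -0.001, -0.003]
ft_force: [0.1, -0.5, -1.9]
grip_width: 0.0588
```

```bash
python3 look.py b4 side scene;  python3 -c "
from h import *;import pickle
o,d=pickle.load(open('b4.pkl','rb'));crop(d['side']['color'],220,110,360,220,5,'pics/c21.png');crop(d['scene']['color'],270,130,430,270,5,'pics/c22.png')"; python3 tilt.py b4 220 110 5
```

```text
15.5 [0.45950876 0.17956729 0.04090624] tooly deg 110.36118844516875 j [ 0.373  0.403 -0.306  0.868 -0.     0.017] F [ 0.06 -0.48 -1.91] 0.0588360386589484 tz [-0.006 -0.002 -1.   ]
-0.06 [[172.0, 406.0], [250.0, 441.0], [332.0, 283.0], [409.0, 315.0]]
0 [[173.0, 403.0], [251.0, 439.0], [334.0, 293.0], [410.0, 324.0]]
0.06 [[174.0, 401.0], [252.0, 436.0], [335.0, 303.0], [411.0, 334.0]]
0.12 [[175.0, 398.0], [253.0, 434.0], [336.0, 313.0], [411.0, 344.0]]
0.18 [[176.0, 396.0], [254.0, 431.0], [336.0, 323.0], [411.0, 355.0]]
0.24 [[177.0, 393.0], [255.0, 428.0], [335.0, 334.0], [411.0, 366.0]]
```

View pics/c21.png

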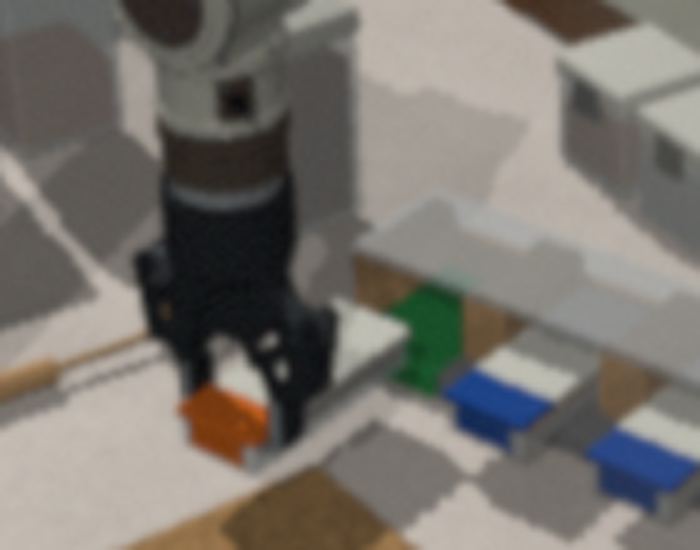

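View pics/b4_wrist.png

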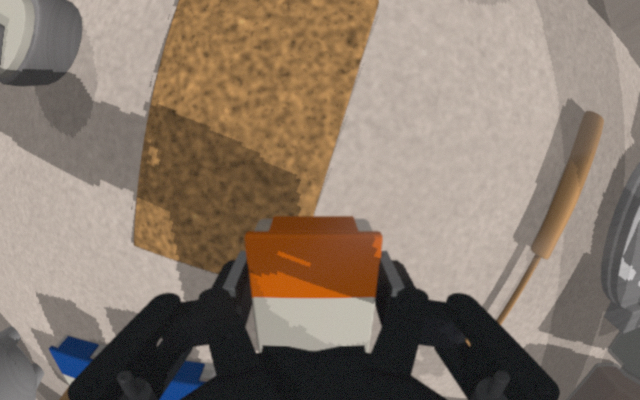

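View pics/c22.png

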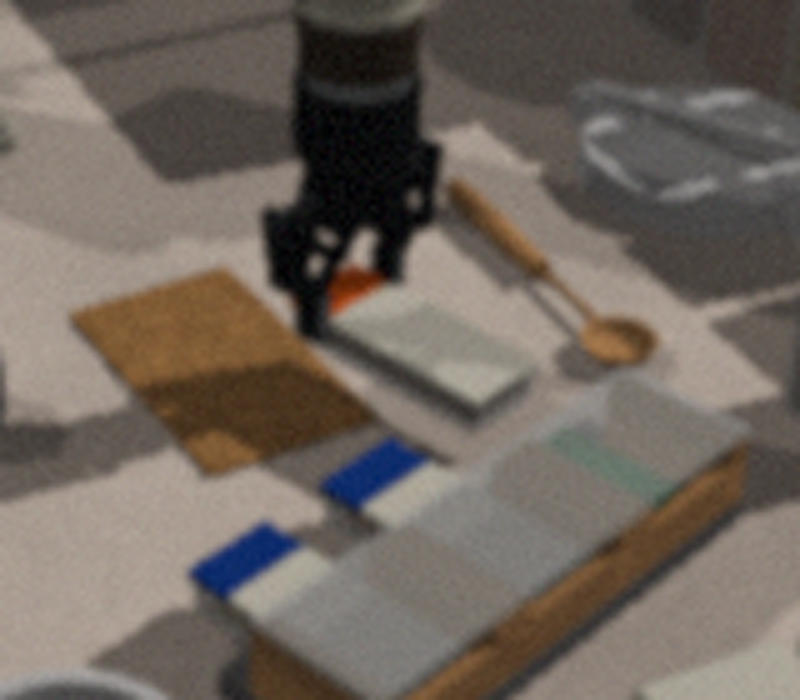

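Request:
{"op": "move_arm", "data": {
  "motion": [
    [40,[0,0,0.05],0],
    [40,[0,0,0.1],0],
    [40,[0,0,0.15],0],
    [40,[0,0,0.2],0],
    [40,[-0.1,0,0.2],0],
    [40,[-0.3,0,0.2],0],
    [40,[-0.5,0,0.2],0],
    [40,[-0.7,0,0.2],0],
    [40,[-0.7,0,0.2],0],
    [40,[-0.7,0,0.2],0]
  ]
}}

```text
clock: 16.65
eef_pos: [0.4953, 0.1932, 0.0331]
tool_rot: [-0.177, 0.984, -0.0, -0.0]
ft_force: [-0.8, -0.4, -2.4]
grip_width: 0.0591
```

```bash
python3 look.py b5 side scene;  python3 - <<'E'
from h import *;import pickle
o,d=pickle.load(open('b5.pkl','rb'));crop(d['side']['color'],220,110,360,220,5,'pics/c23.png');crop(d['scene']['color'],300,160,430,270,6,'pics/c24.png')
R=Rn.from_quat(o['tool_rot']).as_matrix()
a=np.radians(20.4);X=np.array([np.cos(a),np.sin(a)]);Y=np.array([-X[1],X[0]])
p=np.array(o['eef_pos'])[:2]-[.624,.241];print('bay xy of tcp',p@X,p@Y)
E
```

```text
16.65 [0.49533557 0.19317963 0.03311097] tooly deg 110.39818294628398 j [ 0.372  0.472 -0.215  0.884  0.     0.016] F [-0.8  -0.42 -2.45] 0.059080304654566124 tz [-0. -0. -1.]
bay xy of tcp -0.13726370075643005 2.765354488757469e-05
```

View pics/c23.png

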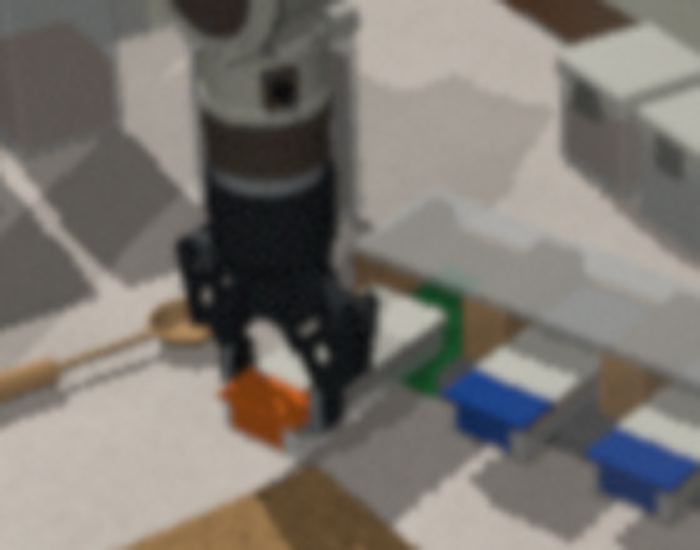

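View pics/c24.png

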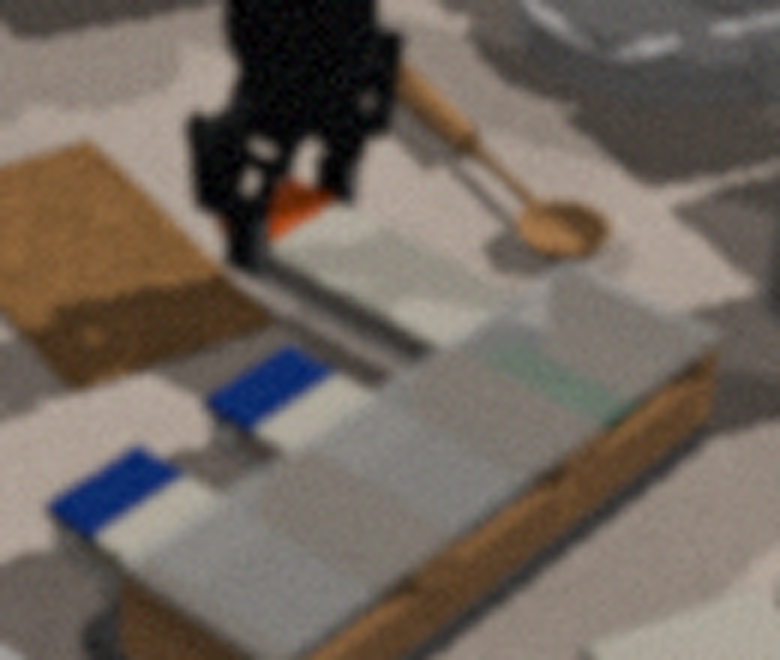

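Request:
{"op": "move_arm", "data": {
  "motion": [
    [40,[-0.1,0,0],0],
    [40,[-0.25,0,0],0],
    [40,[-0.4,0,0],0],
    [40,[-0.6,0,0],0],
    [40,[-0.8,0,0],0],
    [40,[-1.0,0,0],0],
    [40,[-1.2,0,0],0],
    [40,[-1.4,0,0],0],
    [40,[-1.5,0,0],0],
    [40,[-1.5,0,0],0]
  ]
}}

```text
clock: 17.8
eef_pos: [0.5664, 0.2196, 0.0331]
tool_rot: [-0.177, 0.984, 0.0, 0.0]
ft_force: [0.1, -0.4, -1.6]
grip_width: 0.0589
```

```bash
python3 look.py b6 side scene;  python3 - <<'E'
from h import *;import pickle
o,d=pickle.load(open('b6.pkl','rb'));crop(d['side']['color'],220,110,360,220,5,'pics/c25.png');crop(d['scene']['color'],300,160,430,270,6,'pics/c26.png')
E
```

```text
17.8 [0.56635249 0.219573   0.03310713] tooly deg 110.39407622172058 j [ 0.37   0.597  0.008  0.982 -0.     0.014] F [ 0.11 -0.44 -1.6 ] 0.05892985725132676 tz [ 0.  0. -1.]
```

View pics/c25.png

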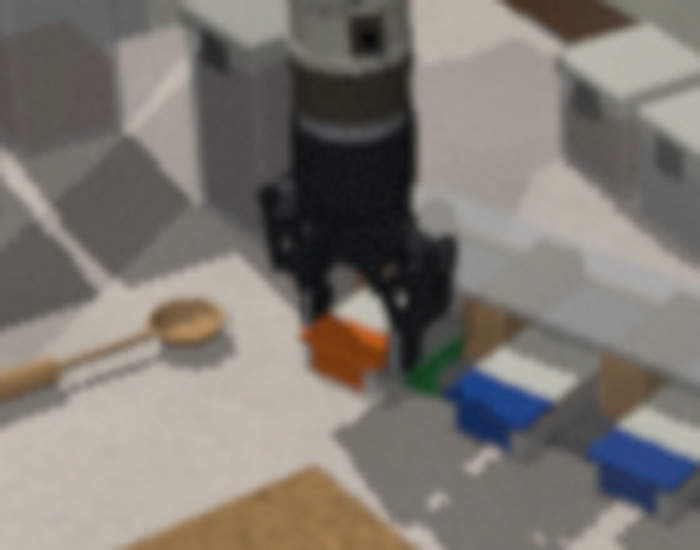

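View pics/c26.png

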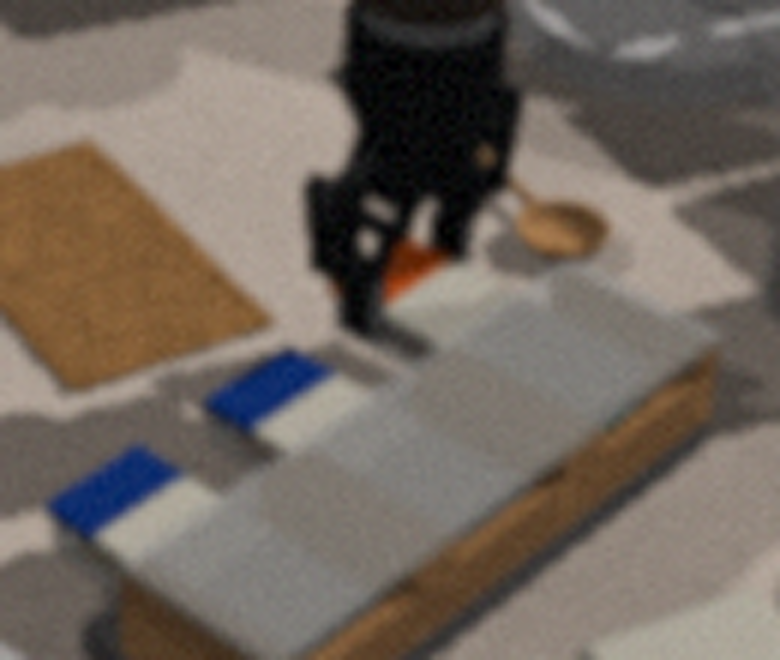

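Request:
{"op": "move_arm", "data": {
  "motion": [
    [40,[0,0,0.04],0],
    [40,[0,0,0.08],0],
    [40,[-0.03,0,0.08],0],
    [40,[-0.06,0,0.08],0],
    [40,[-0.1,0,0.08],0],
    [40,[-0.13,0,0.08],0],
    [40,[-0.16,0,0.08],0],
    [40,[-0.19,0,0.08],0],
    [40,[-0.22,0,0.08],0],
    [40,[-0.22,0,0.08],0]
  ]
}}

```text
clock: 18.95
eef_pos: [0.576, 0.2232, 0.0293]
tool_rot: [-0.177, 0.984, 0.0, 0.0]
ft_force: [-0.3, 0.1, -2.6]
grip_width: 0.0589
```

Request:
{"op": "move_arm", "data": {
  "motion": [
    [40,[-0.02,0,0],0],
    [40,[-0.04,0,0],0],
    [40,[-0.06,0,0],0],
    [40,[-0.08,0,0],0],
    [40,[-0.1,0,0],0],
    [40,[-0.12,0,0],0],
    [40,[-0.12,0,0],0],
    [40,[-0.12,0,0],0],
    [40,[-0.12,0,0],0],
    [40,[-0.12,0,0],0]
  ]
}}

```text
clock: 19.95
eef_pos: [0.5775, 0.2238, 0.0285]
tool_rot: [-0.177, 0.984, -0.001, -0.004]
ft_force: [-10.6, -2.9, 1.6]
grip_width: 0.059
```

```bash
python3 look.py b7 side scene;  python3 - <<'E'
from h import *;import pickle
o,d=pickle.load(open('b7.pkl','rb'));crop(d['side']['color'],220,110,360,220,5,'pics/c27.png');crop(d['scene']['color'],300,160,430,270,6,'pics/c28.png')
E
```

```text
19.95 [0.57745657 0.22384434 0.02847852] tooly deg 110.3820220968869 j [0.37  0.628 0.053 1.003 0.    0.014] F [-10.55  -2.88   1.59] 0.058978151593264326 tz [-0.008 -0.003 -1.   ]
```

View pics/c28.png

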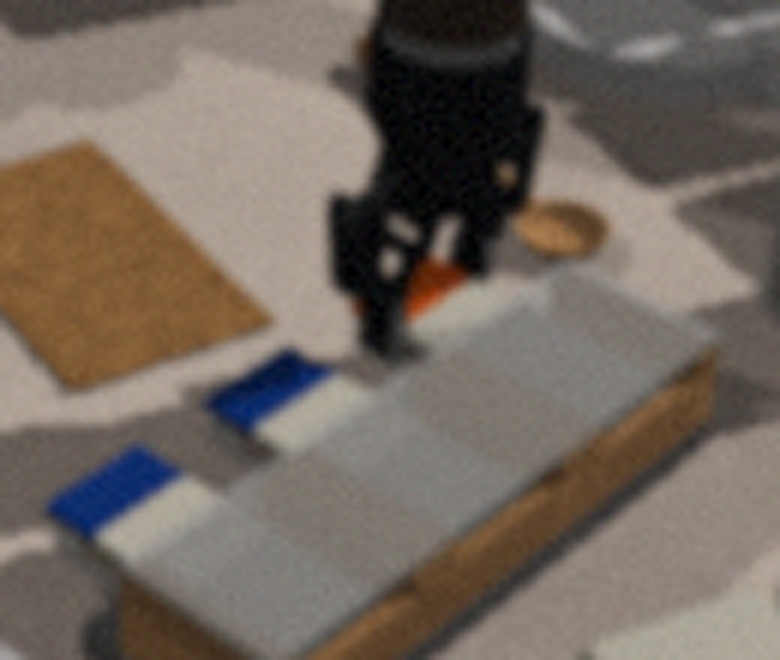

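View pics/b7_wrist.png

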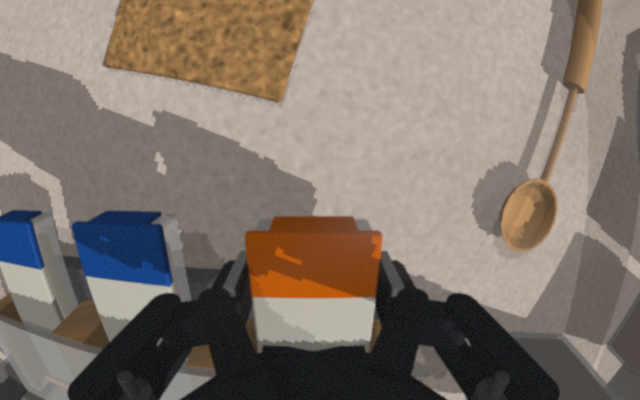

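Request:
{"op": "move_arm", "data": {
  "motion": [
    [40,[0.06,0,0.01],0],
    [40,[0.06,0,0.03],0],
    [40,[0.06,0,0.04],0],
    [60,[0.06,0,0.04],0],
    [72,[0.06,0,0.04],0],
    [76,[0.06,0,0.04],0],
    [76,[0.06,0,0.04],0],
    [76,[0.06,0,0.04],0],
    [76,[0.06,0,0],0],
    [76,[0.06,0,-0.3],0]
  ]
}}

```text
clock: 21.1
eef_pos: [0.577, 0.2236, 0.0426]
tool_rot: [-0.177, 0.984, -0.0, -0.002]
ft_force: [0.0, -1.2, -0.2]
grip_width: 0.076
```

```bash
python3 look.py b8
```

```text
21.1 [0.57704525 0.22355604 0.04261591] tooly deg 110.40037223225471 j [ 0.37   0.61   0.06   1.025 -0.     0.014] F [ 0.04 -1.2  -0.16] 0.07600261970927505 tz [-0.004 -0.002 -1.   ]
```

View pics/b8_wrist.png

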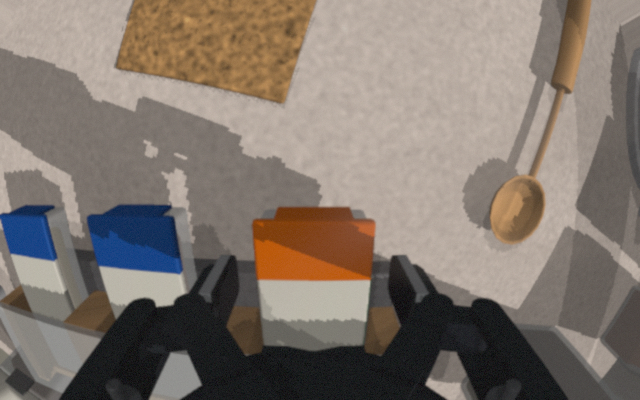

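Request:
{"op": "move_arm", "data": {
  "motion": [
    [76,[0,0,-0.5],0],
    [76,[0,0,-1.2],0],
    [76,[0.1,0,-2.0],0],
    [76,[0.3,-0.5,-2.8],1.2],
    [76,[0.5,-1.2,-3.6],2.4],
    [76,[0.7,-1.9,-4.1],3.6],
    [76,[0.7,-2.6,-4.1],4.8],
    [76,[0.7,-2.8,-4.1],6.0],
    [76,[0.7,-2.8,-4.1],7.2],
    [76,[0.7,-2.8,-4.1],8.4]
  ]
}}

```text
clock: 22.15
eef_pos: [0.595, 0.0798, 0.2495]
tool_rot: [0.262, 0.965, 0.0, 0.0]
ft_force: [0.5, 0.3, -0.6]
grip_width: 0.0757
```

```bash
python3 look.py b9 side scene;  python3 - <<'E'
from h import *;import pickle
o,d=pickle.load(open('b9.pkl','rb'));crop(d['wrist']['color'],310,60,550,310,3,'pics/c29.png');crop(d['side']['color'],270,140,400,225,6,'pics/c30.png')
E
```

```text
22.15 [0.59496063 0.07981254 0.24947197] tooly deg 59.609602192095004 j [0.133 0.439 0.335 1.466 0.    0.664] F [ 0.45  0.31 -0.6 ] 0.07574901644119619 tz [ 0.001  0.    -1.   ]
```

View pics/b9_wrist.png

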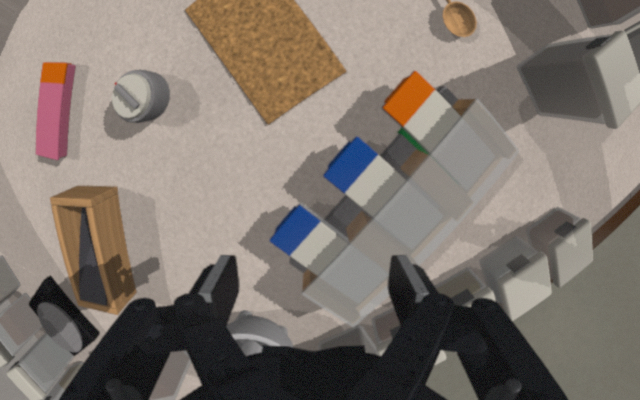

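View pics/c29.png

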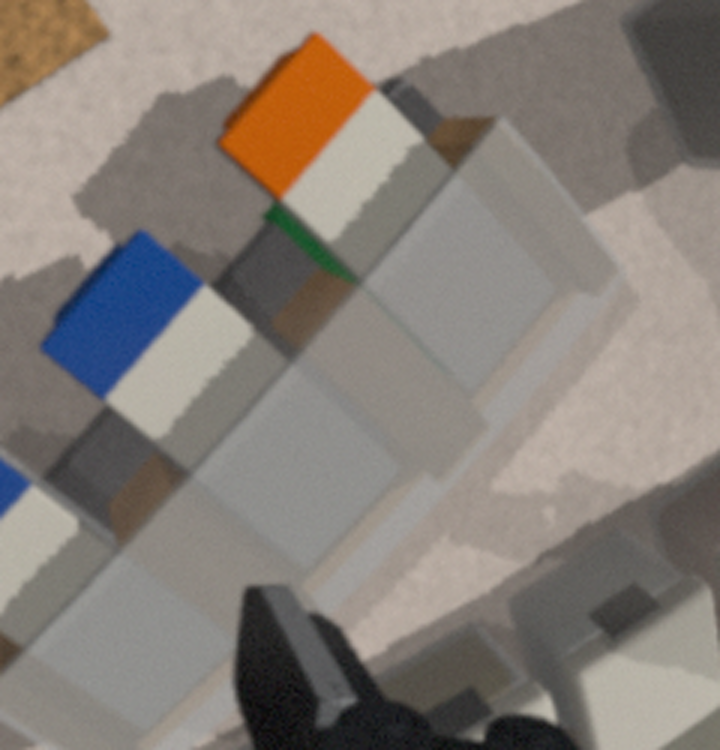

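View pics/c30.png

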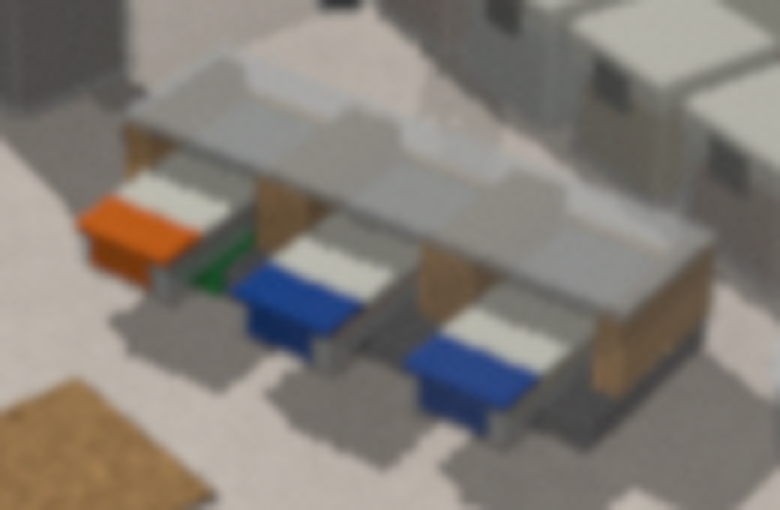

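Run:
```python
from h import *
import pickle
o,d=pickle.load(open('b9.pkl','rb'));w=d['wrist']
f=lambda p,z:onz(w,(310+p[0]/3,60+p[1]/3),z,o)[:2]*1000
a=np.radians(20.4);X=np.array([np.cos(a),np.sin(a)]);Y=np.array([-X[1],X[0]]);h=np.array([624,241])
for n,P in [('orange',[(315,32),(220,143),(282,196),(375,90)]),('blue1',[(142,230),(43,347),(106,398),(205,284)])]:
    q=np.array([f(p,.048) for p in P]);b=np.c_[(q-h)@X,(q-h)@Y];e=q[0]-q[1];print(n,b.round(1).tolist(),'yaw',np.degrees(np.arctan2(-e[0],e[1])),b.mean(0)+[58.5,0])
# green strip inner/outer edge at floor, block edges at bridge front
print([(np.round((f(p,.02)-h)@X,1),np.round((f(p,.02)-h)@Y,1)) for p in [(266,208),(345,278)]])
```

```text
orange [[-73.5, 27.8], [-73.3, -30.1], [-42.1, -29.0], [-41.3, 27.9]] yaw 20.574424928008668 [ 0.94255592 -0.84720268]
blue1 [[-74.3, -74.4], [-74.2, -132.3], [-42.5, -132.3], [-42.5, -74.2]] yaw 20.551664024130343 [   0.1103972  -103.29652652]
[(np.float64(-36.7), np.float64(-33.0)), (np.float64(9.2), np.float64(-31.4))]
```

```bash
python3 -c "
from workcell import *
print(job_done()); print(get_obs()['clock'])"
```

```text
the job is handed in; nothing more can be done
None
the job is handed in; nothing more can be done
```

I handed the job in at about 22 s of the 61 s allowed; no verdict was reported.

**What I did:**
- I pressed the orange end down. The plain end tipped up to about 0.35 rad and stayed up.
- I lifted the canister out by the raised end, laid it flat on the cork mat and let go.
- I took it up again 52 mm from its centre towards the orange end. I slid it into the green-lined bay until it touched the back stop (about 11 N), then let go and backed away.

**Last checks:**
- **Position:** from the final wrist picture, the canister is about 1 mm from my estimate of the home position and 1 mm off the bay's middle line, with its yaw matching the rack. Its front edge is in line with the blue canister beside it to within 1 mm.
- **Release:** the fingers were open and the arm stood well clear.
- **Other objects:** the blue canister beside it measured within about 1 mm of where it should stand. I did not re-measure the other blue canister, the molcajete, the timer, the spoon or the tall canisters. The arm kept clear of them, and none looked moved in the pictures that showed them.

**Disagreements:** the side camera placed heights about 1 pixel (2 to 3 mm) lower than the wrist camera, so I trusted the wrist camera. While I closed on the canister on the mat, the wrist force read about 6 N upward, probably light finger contact with the mat.

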